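# Zero the spring gauge on the master and swap in the new lock spacer

### The arm

A 6-joint arm with a two-finger parallel gripper is mounted at the origin on the work surface. World frame = base frame: x ahead of the robot, y to its left, z up, the work surface at z = 0. Lengths are in mm, angles in rad, forces in N, time in s.
With the tool pointing down it reaches from about 275 to 1000 mm from the base axis. Payload 8.4 kg.
Tool frame: the origin (TCP) lies between the finger pads; the fingertips stand 11 mm ahead of it and the grasp point (between the pads) lies 8 mm behind it; z points along the fingers, y is the direction in which the jaws open and shut (so a half turn about z gives the same grasp; the last joint's range is limited). The gripper opens to 85 mm and grips with 20 to 120 N. Pads are 22 mm wide; open, the fingers measure 114 mm over their backs; the gripper's body (76 mm by 85 mm) begins 54 mm behind the grasp point. The pads swing forward as they close: fully open they stand 13 mm farther back than shut.
Start: joints at [-1.198, 0.353, 1.633, -0, 1.155, -0.002], TCP at [228.803, -581.616, 242.281] pointing down, gripper open.
Joint ranges: [-2.63, 2.63], [-0.92, 2.1], [0.06, 2.66], [-1.3, 4.44], [0, 2.69], [-3.02, 3.02]. Speed limits (rad/s): [2.22, 2.22, 2.79, 3.14, 3.14, 3.14].

### API

Orientations are given as [roll, pitch, yaw] about the fixed x, y, z axes, in that order (R = Rz(yaw) Ry(pitch) Rx(roll)).
In Python, from rig import r, eyes gives the robot as it stands. The module is installed in compiled form; this text tells all that it offers.
- The arm moves only by the tool servo_tool, never from a script. Its argument "rows" is a list of rows, each a list of 3 entries, a list of its own where there are three numbers: the shift along the world's x, y, z in cm, then the turn about the world's z in rad, then the finger opening in cm, from 0 to 8.54. A call has 1 to 5 rows; each row shifts and turns the commanded pose from where the row before left it; what a row does not reach is not made up. A row lasts 1/12 s, in which the tool goes at most 41.7 mm and 7.16 degrees, less where a joint would pass 70% of its speed; a pose out of reach is approached as far as the arm can. A call is refused whole if a number of a shift passes 4.17 or a number of a turn 0.125, either way. A call with a gripper value outside its range is refused whole. The fingers move at their own pace and stop on an object; "squeeze" is the grip in N (left out, the last holds). Time passes only in rows, so rows that do not move let the fingers close. It gives the time, the measured TCP pose, the force and the opening at its end, in the units of the state.
- r.sense(): the state, without advancing time (a new reading comes with each control period).
- eyes.grab_frame(name): name is "scene" or "top" or "wrist"; returns a dict with "frame" (480x640x3 uint8, red, green, blue), "depth" (480x640 float32, mm along the optical axis (not along the pixel's ray), 0 where there is no reading), "vertical_fov" (degrees; the focal length in pixels is half the picture's height over the tangent of half this angle, whatever the lens; pixels are square), "cx", "cy" (the principal point, pixels), "camera_from_world" (4x4, takes a point from world to camera coordinates); the wrist camera has in their place "hand_eye" (4x4, takes a point from camera to tool coordinates, whose origin is the TCP and whose axes are the flange's). Camera axes: x right, y down, z forward; pixel columns grow to the right and rows downward; lengths in mm; the calibration is good to about 2 mm. A picture is of the moment at which its call begins: read the wrist's pose just before it.
- r.sign_off(): hands the job in, once; it reports no verdict.
The state is a dict: "clock": time; "qpos": joint angles; "qvel": joint speeds; "joint_efforts": joint torques, N m; "eef_pos": TCP position; "tcp_rot": TCP orientation; "contact_force": force on the tool from outside, world axes, zero at the start; "wrist_torque": the same for the moment, N m; "opening": opening from 0.0 (shut) to 1.0 (fully open).
Only numpy, scipy, OpenCV 4.12 (cv2) and the standard library are available. Lean on these libraries where they do the work, as an engineer would, in place of code of your own. Each camera call takes 0.05 s, during which the arm holds its last target.

### The job

Check the new spacer for the mail cabinet's lock on the bench gauge: slide the gauge's head up by its tab until the plain master block is pressed fully home against the anvil and the needle stands at the long middle line of the dial, between the two short limit ticks beside it, and let go. Then stand the master upright in the middle of the wooden tray, and put the I-shaped spacer in its place, flat on the bed, in line and fully home against the anvil, by springing the plunger back gently; once the master is out do not touch the head or let its setting shift. Press, push and set down gently throughout, and leave the other things on the table alone.

Things in the scene. Friction and masses are not known exactly. Their poses are not given: they have to be found in the camera images.
- gauge: Bench gauge, fixed. Dark bed plate 84 (x) x 250 (y) x 15 mm high; origin: centre of its underside; y is the measuring axis. At the +y end a steel anvil: its face looks to -y at y = +95 mm, 40 mm wide, flat up to 17 mm above the bed, then a 45 degree lead-in sloping back to its top, 23 mm above the bed. The sliding head is at the -y end; master or spacer sits between them
- nest (a point): Point on top of the bed (15 mm above the table), on the measuring axis at gauge y = +65 mm: where the underside centre of a 60 mm long master or spacer is when fully home against the anvil. Axes as the gauge
- head: Grey sliding head, 56 (x) x 95 (y) x 45 mm high, axes as the gauge; origin: middle of the lower edge of its front face (towards the anvil), 15 mm above the table. Slides along gauge y only, its origin from y = -25 to +30 mm in the gauge frame, under 12 N of friction, and stays where left; set right it is at y = +19 mm. On top a 54 mm dial, 30 mm behind the front face, and the tab
- tab (a point): Grip point in the head's aluminium tab: tab 14 mm thick (x), 26 mm long (y), 30 mm tall, from 60 to 90 mm above the table; this point is 77 mm above the table, on the axis, 78 mm behind the head's front face. The tab is clear on both sides above the head
- plunger_face (a point): Centre of the flat face of the sprung plunger's steel foot plate (24 mm wide, from 4 to 46 mm above the bed), looking to +y. Free, it stands 20 mm in front of the head's front face; it presses back by up to 8 mm against a spring: 1.5 N to start, plus 1 N per mm (9.5 N at the stop). Pushed beyond the stop (over 12 N) it shoves the head back
- needle (a joint): Reading of the dial needle, rad, clockwise from above: 0 with the plunger free, 0.2625 per mm of plunger travel, 2.1 with the plunger fully in. The long middle line (pointing to gauge -x) is 1.05, i.e. 4 mm of plunger travel; the short limit ticks are at 0.65 and 1.45
- master: Master: plain rectangular steel block 26 (x) x 60 (y) x 44 mm high, about 0.4 kg; origin at the centre of its underside. At the start it stands loose on the gauge's bed, its +y end 0 to 6 mm short of the anvil
- spacer: New lock spacer: aluminium block, I-shaped seen from above, 60 mm long (y) and 44 mm high, about 0.13 kg, the same both ways round: two end flanges 28 (x) x 10 (y) mm joined by a waist 14 mm thick (x) and 40 mm long (y), where it is gripped; origin at the centre of its underside. It starts standing on the square cork mat, 4 mm thick
- tray: Shallow wooden tray for the master, fixed, 130 (x) x 120 (y) x 14 mm, walls and floor 5 mm thick; origin at the centre of its underside. It is to the left or the right of the gauge, the cork mat with the spacer on the other side
- tray_in (a point): Centre of the tray's inner floor, 5 mm above the table; axes as the tray
- bowl: Navy ceramic bowl, 130 mm across, 50 mm high; a bystander, leave it alone; origin at its underside centre
- wedge: Grey plastic door stop wedge, 120 x 40 x 32 mm; a bystander, leave it alone; origin at its underside, between its ends
- keyring: Chrome keyring with two flat keys, about 70 mm; a bystander, leave it alone; origin at its underside, in the ring
- screwdriver: Screwdriver lying flat, about 200 mm long; a bystander, leave it alone; origin at its underside, between its ends
- lock_knob: Spare steel lock knob, 38 mm across, 34 mm high; a bystander, leave it alone; origin at its underside centre
- jar: Small closed glass jar, 56 mm across, 65 mm high; a bystander, leave it alone; origin at its underside centre
Things that resemble listed ones, but are neither listed nor needed, are in the scene too. Leave any blue look-alike of the master alone. Leave any blue or yellow look-alike of the spacer alone.

How it is judged (in metres and radians):
On the way, in this order (a step that is already met when the one before it is completed fails the run):
1. gauge zeroed: master fully home against the anvil, needle between the limit ticks, hand off the gauge and the master (y of master in the frame of gauge between 0.063 and 0.067 m and x of master in the frame of gauge between -0.008 and 0.008 m and z of master in the frame of gauge between 0.013 and 0.017 m and angle between master's own z axis and vertical below 0.06 rad and angle between the y axis of master and the y axis of gauge, either way round below 0.12 rad and value of joint needle between 0.63 and 1.47 rad and y of head in the frame of gauge between 0.0172 and 0.0208 m and contact force between the fingers and gauge below 0.3 N and contact force between the fingers and master below 0.3 N), for 0.2 s.
2. master stands in the tray, let go (horizontal distance between master and tray_in below 0.032 m and z of master in the frame of tray_in between -0.003 and 0.003 m and angle between master's own z axis and vertical below 0.06 rad and linear speed of master below 0.02 m/s and contact force between the fingers and master below 0.3 N), for 0.2 s.
At the end, for the whole second after the job is handed in: Spacer flat on the bed, at most 2 mm off the anvil, 8 mm off the axis, 0.12 rad askew; needle within 0.42 rad of the middle line (1.05); head within 1.8 mm of its set place; master upright on the tray floor, at most 32 mm off its centre; all at rest, let go (y of spacer in the frame of gauge between 0.063 and 0.067 m and x of spacer in the frame of gauge between -0.008 and 0.008 m and z of spacer in the frame of gauge between 0.013 and 0.017 m and angle between each of spacer, master's own z axis and vertical below 0.06 rad and angle between the y axis of spacer and the y axis of gauge, either way round below 0.12 rad and value of joint needle between 0.63 and 1.47 rad and y of head in the frame of gauge between 0.0172 and 0.0208 m and horizontal distance between master and tray_in below 0.032 m and z of master in the frame of tray_in between -0.003 and 0.003 m and linear speed of each of master, spacer below 0.02 m/s); the robot touches nothing.
It fails at once if the head is touched while the master is out of the gauge (distance between master and nest above 0.045 m and contact force between the fingers and head above 0.3 N).
It fails at once if the head is off its zero setting while the master is out of the gauge (distance between master and nest above 0.045 m and not (y of head in the frame of gauge between 0.0172 and 0.0208 m)).
It fails at once if more than 50 N between master or spacer and the gauge (contact force between any of master, spacer and gauge above 50 N).
It fails at once if the master is dropped or rammed into the tray (over 90 N) (contact force between master and tray above 90 N).
It fails at once if a bystander is moved by more than 20 mm (distance of any of bowl, wedge, keyring, screwdriver, lock_knob, jar from where it was at the start of the episode above 0.02 m).
It also fails if it takes over 72 s, if anything falls off the work surface, if the arm or the gripper's body presses on something with over 40 N, if the wrist force passes 120 N, or if a joint passes its speed limit or range.

## Working session

There is one attempt and no reset: what is moved stays moved. The work goes in short steps, Python scripts to look and compute and a tool call to move; the robot and the scene stay as the last step left them, time stands still between calls to the robot, and variables do not carry over. Pictures are saved under pics/ and viewed, and the job is handed in when it is done.

Besides the shell and the picture viewer there is one more tool, called after ">>>" as name(argument=value, ...), one argument or row to a line, values as JSON. servo_tool: Moves the arm, as the interface text tells. Its arguments: {"type":"object","properties":{"rows":{"type":"array"},"squeeze":{"type":"number"}},"required":["rows"]}

```bash
mkdir -p pics; cat > h.py <<'E'
import numpy as np, cv2
from rig import r, eyes
def K(d):
    f=240/np.tan(np.radians(d["vertical_fov"])/2); return f,d["cx"],d["cy"]
def save(d,n,crop=None,s=1):
    im=d["frame"][:,:,::-1]
    if crop: x0,y0,x1,y1=crop; im=im[y0:y1,x0:x1]
    if s!=1: im=cv2.resize(im,None,fx=s,fy=s,interpolation=cv2.INTER_CUBIC)
    cv2.imwrite("pics/"+n,im)
from scipy.spatial.transform import Rotation as R
def cam2world(d,st=None):
    if "camera_from_world" in d: return np.linalg.inv(np.array(d["camera_from_world"]))
    T=np.eye(4);T[:3,:3]=R.from_euler("xyz",st["tcp_rot"]).as_matrix();T[:3,3]=st["eef_pos"]
    return T@np.array(d["hand_eye"])
def plane(d,M,uv,z):
    f,cx,cy=K(d); uv=np.atleast_2d(np.array(uv,float))
    v=np.c_[(uv[:,0]-cx)/f,(uv[:,1]-cy)/f,np.ones(len(uv))]@M[:3,:3].T
    o=M[:3,3]; return o+v*((z-o[2])/v[:,2])[:,None]
def cloud(d,M):
    f,cx,cy=K(d); z=d["depth"]; u,v=np.meshgrid(np.arange(640),np.arange(480))
    P=np.stack([(u-cx)/f*z,(v-cy)/f*z,z],-1)@M[:3,:3].T+M[:3,3]; P[z==0]=np.nan; return P
E
python3 - <<'E'
from h import *
print(r.sense())
import pickle
o={}
for n in("scene","top","wrist"):
    s=r.sense();d=eyes.grab_frame(n);o[n]=(d,s);save(d,n+"0.png")
    M=cam2world(d,s);print(n,d["vertical_fov"],d["cx"],d["cy"],M.round(2).tolist(),(d["depth"]>0).mean())
pickle.dump(o,open("f0.pkl","wb"))
E
```

```text
{'clock': 0.0, 'qpos': array([-1.19839790e+00,  3.53655281e-01,  1.63413005e+00, -9.90383950e-06,
        1.15518186e+00, -2.37314224e-03]), 'qvel': array([ 0.00093235, -0.00047693,  0.00159482, -0.00133122, -0.00128723,
        0.00063509]), 'joint_efforts': array([-4.66034253e-04, -6.05245256e+01, -3.42071700e+01,  2.68097519e-04,
        9.32007737e-03, -6.15870661e-06]), 'eef_pos': array([ 228.63552311, -581.19266175,  241.55895648]), 'tcp_rot': array([-3.14021810e+00,  5.79322146e-06,  3.74775578e-01]), 'contact_force': array([ 0.23183028, -0.15667028, -0.35697155]), 'wrist_torque': array([ 0.02760347, -0.07463805, -0.02338238]), 'opening': 0.9992039767709928}
scene 48.69197618928621 319.5876044523456 233.05275890215643 [[0.62, 0.67, -0.42, 1012.87], [0.79, -0.51, 0.34, -290.92], [0.01, -0.54, -0.84, 944.61], [0.0, 0.0, 0.0, 1.0]] 0.9959114583333334
top 49.176161879543095 321.59085440661875 235.62452514863355 [[0.01, -1.0, 0.09, 466.76], [-1.0, -0.01, 0.0, 66.28], [-0.0, -0.09, -1.0, 1282.36], [0.0, 0.0, 0.0, 1.0]] 0.9961393229166666
wrist 64.8426415722425 316.69873890867365 238.39415623866324 [[0.37, -0.9, -0.25, 293.88], [-0.93, -0.35, -0.1, -555.58], [-0.0, 0.27, -0.96, 373.24], [0.0, 0.0, 0.0, 1.0]] 0.99609375
```

View pics/top0.png

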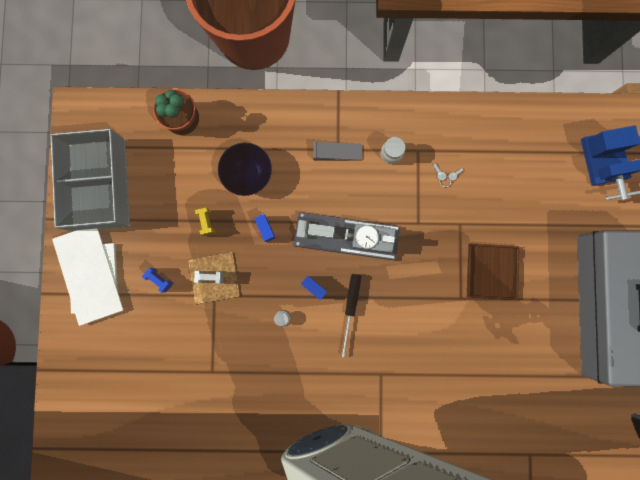

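View pics/scene0.png

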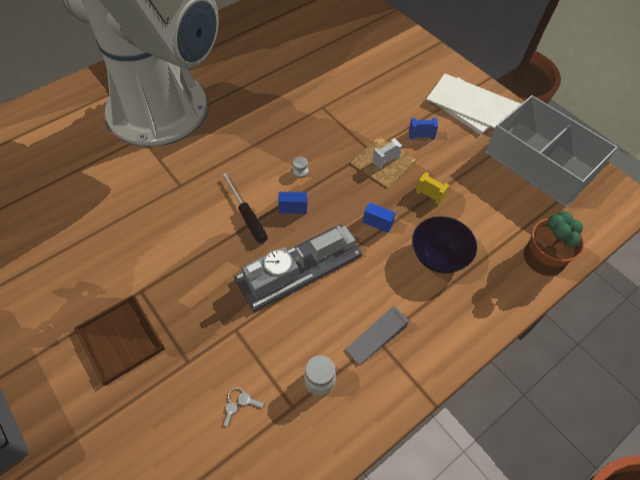

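Top view: the gauge is at about (347,236), with the anvil at the left end (world +y) and the head and dial at the right. The tray is at (494,271). The cork mat with the silver spacer is at (208,278). Look-alikes to leave alone: blue blocks at (264,228) and (314,287), a blue I at (156,280), a yellow I at (204,221). I'll enlarge the gauge and the mat next.

```bash
python3 - <<'E'
from h import *
import pickle
o=pickle.load(open("f0.pkl","rb"))
d,s=o["top"]; 
a=cv2.resize(d["frame"][200:275,285:410,::-1],(800,480),interpolation=cv2.INTER_CUBIC);cv2.imwrite("pics/topg.png",a)
save(d,"topm.png",(140,200,280,305),5)
d2,s2=o["scene"];save(d2,"sceneg.png",(225,215,375,315),5)
M=cam2world(d);P=cloud(d,M)
for uv in [(397,250),(300,224),(320,230),(367,237),(388,239),(208,278),(200,290),(494,271),(473,247),(350,236),(302,236)]:
    print(uv,P[uv[1],uv[0]].round(1))
E
```

```text
(397, 250) [ 546.1 -117.     0. ]
(300, 224) [603.4 119.9  35.7]
(320, 230) [587.5  71.8  57.1]
(367, 237) [571.3 -37.5  68.7]
(388, 239) [565.2 -83.3  92.6]
(208, 278) [472.1 332.9  49.8]
(200, 290) [443.1 361.    5.1]
(494, 271) [ 497.5 -351.9    5.2]
(473, 247) [ 555.4 -301.8    4.6]
(350, 236) [575.2   0.7  44.6]
(302, 236) [574.1 114.4  42.6]
```

View pics/topg.png

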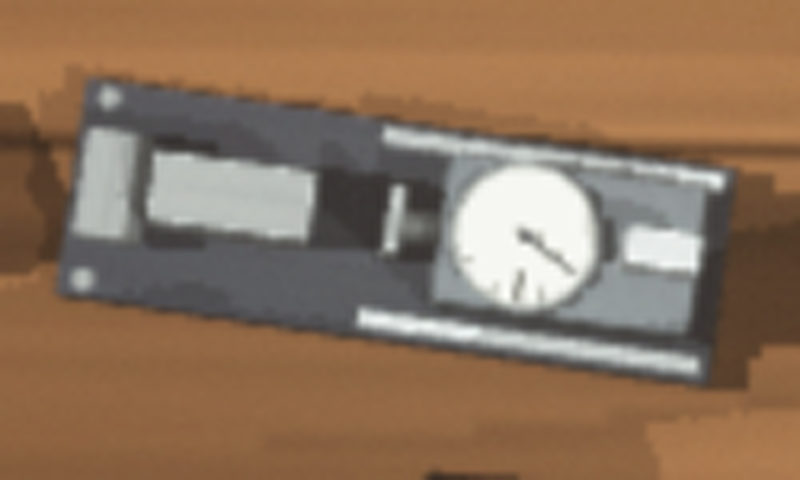

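View pics/topm.png

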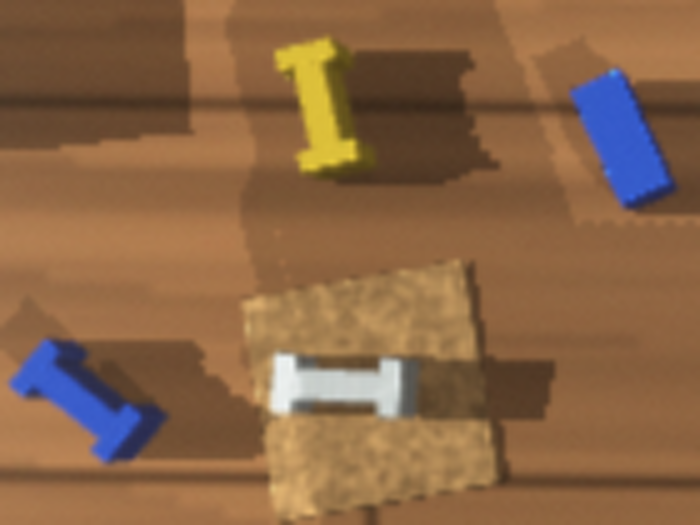

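View pics/sceneg.png

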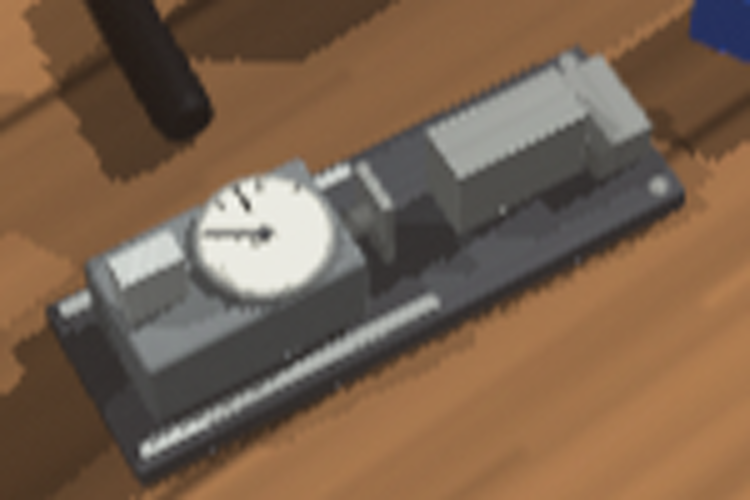

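The master is the plain silver block on the bed at (320,230). The spacer is the silver I on the cork at (208,278). The needle is at its free position. Next I move the wrist camera over the gauge.

>>> servo_tool(
  rows=[
    [[1.73,2.8,0],0.0525,8.5],
    [[1.73,2.8,0],0.0525,8.5],
    [[1.73,2.8,0],0.0525,8.5],
    [[1.73,2.8,0],0.0525,8.5],
    [[1.73,2.8,0],0.0525,8.5],
  ],
  squeeze=30,
)

```text
clock: 0.57
eef_pos: [315.7, -440.2, 242.0]
tcp_rot: [-3.141, -0.0, 0.639]
contact_force: [0.1, -0.0, 0.5]
opening: 0.996
```

>>> servo_tool(
  rows=[
    [[1.73,2.8,0],0.0525,8.5],
    [[1.73,2.8,0],0.0525,8.5],
    [[1.73,2.8,0],0.0525,8.5],
    [[1.73,2.8,0],0.0525,8.5],
    [[1.73,2.8,0],0.0525,8.5],
  ],
)

```text
clock: 0.98
eef_pos: [402.2, -300.1, 242.2]
tcp_rot: [-3.141, 0.0, 0.902]
contact_force: [0.3, -0.4, 0.2]
opening: 0.991
```

>>> servo_tool(
  rows=[
    [[1.73,2.8,0],0.0525,8.5],
    [[1.73,2.8,0],0.0525,8.5],
    [[1.73,2.8,0],0.0525,8.5],
    [[1.73,2.8,0],0.0525,8.5],
    [[1.73,2.8,0],0.0525,8.5],
  ],
)

```text
clock: 1.4
eef_pos: [488.8, -160.1, 242.2]
tcp_rot: [-3.142, 0.0, 1.165]
contact_force: [0.7, 0.4, -0.4]
opening: 0.991
```

>>> servo_tool(
  rows=[
    [[1.73,2.8,0],0.0525,8.5],
    [[1.73,2.8,0],0.0525,8.5],
    [[1.73,2.8,0],0.0525,8.5],
    [[1.73,1.8,0],0.0525,8.5],
    [[1.73,0.8,0],0.0525,8.5],
  ],
)

```text
clock: 1.82
eef_pos: [575.3, -48.9, 242.1]
tcp_rot: [-3.141, -0.001, 1.429]
contact_force: [0.6, -0.2, 0.4]
opening: 0.999
```

```bash
python3 - <<'E'
from h import *
import pickle
s=r.sense();d=eyes.grab_frame("wrist");save(d,"w1.png");pickle.dump((d,s),open("w1.pkl","wb"))
print(s["clock"],s["eef_pos"],s["tcp_rot"],s["qpos"],s["qvel"])
M=cam2world(d,s);P=cloud(d,M);print(M.round(2))
E
```

```text
1.8167 [575.2906822  -48.92357199 242.08861364] [-3.14100964e+00 -6.08669919e-04  1.42927439e+00] [-8.78025262e-02  2.79930976e-01  1.73733851e+00  7.08364883e-04
  1.12487276e+00  5.34135491e-02] [ 0.17190857  0.31088797 -0.42426663 -0.01567795  0.11155861 -0.45397184]
[[ 9.9000e-01 -1.4000e-01 -4.0000e-02  5.8596e+02]
 [-1.4000e-01 -9.5000e-01 -2.7000e-01  1.9920e+01]
 [-0.0000e+00  2.7000e-01 -9.6000e-01  3.7373e+02]
 [ 0.0000e+00  0.0000e+00  0.0000e+00  1.0000e+00]]
```

View pics/w1.png

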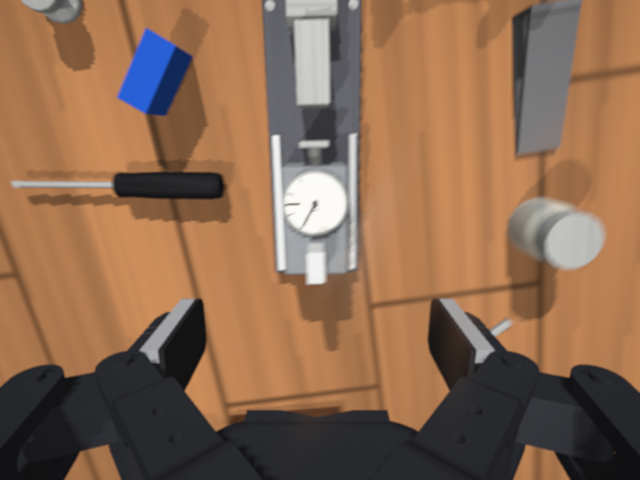

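The wrist view shows the gauge along columns 265–362: anvil at the top (312,8), master (313,62), plunger (314,147), dial (315,204), tab (316,262). I'll shift a little toward the anvil, let it settle, and measure.

>>> servo_tool(
  rows=[
    [[0,4,0],0,8.5],
    [[0,0,0],0,8.5],
    [[0,0,0],0,8.5],
  ],
)

```text
clock: 2.12
eef_pos: [574.5, -10.4, 241.9]
tcp_rot: [-3.141, 0.0, 1.427]
contact_force: [0.5, -0.1, 0.9]
opening: 0.995
```

```bash
python3 - <<'E'
from h import *
import pickle
s=r.sense();d=eyes.grab_frame("wrist");save(d,"w2.png",(230,0,400,300),2);pickle.dump((d,s),open("w2.pkl","wb"))
print(s["clock"],s["eef_pos"],s["tcp_rot"],np.abs(s["qvel"]).max())
M=cam2world(d,s);P=cloud(d,M)
hsv=cv2.cvtColor(d["frame"],cv2.COLOR_RGB2HSV)
# low-saturation region = gauge
m=((hsv[:,:,1]<70)&(np.arange(640)[None,:]>230)&(np.arange(640)[None,:]<400)&(np.arange(480)[:,None]<330)).astype(np.uint8)
n,l,st,c=cv2.connectedComponentsWithStats(m)
i=1+np.argmax(st[1:,4]);print(st[i],c[i])
Z=P[:,:,2]
def box(mask,z,name):
    cs,_=cv2.findContours(mask.astype(np.uint8),cv2.RETR_EXTERNAL,cv2.CHAIN_APPROX_NONE)
    k=max(cs,key=cv2.contourArea)[:,0]
    w=plane(d,M,k,z)[:,:2].astype(np.float32)
    b=cv2.minAreaRect(w);pts=cv2.boxPoints(b)
    e=max([(pts[1]-pts[0]),(pts[2]-pts[1])],key=np.linalg.norm); 
    if e[1]<0:e=-e
    print(name,"centre",np.round(b[0],1),"size",np.round(b[1],1),"yaw(y axis)",round(float(np.arctan2(-e[0],e[1])),4),"depth z",np.round(np.nanmedian(Z[mask>0]),1))
reg=(l==i)
v=np.arange(480)[:,None]*np.ones((1,640));
bed=reg&(abs(Z-15)<5);box(reg&(Z>8),15,"all")
print("hist",np.histogram(Z[reg],bins=np.arange(0,100,3)))
for lo,hi,z,nm in((34,42,38,"anvil"),(54,63.5,60,"59-60"),(64,76,69,"dial"),(84,95,90,"tab")):
    mm=reg&(Z>lo)&(Z<hi)
    nn,ll,ss,cc=cv2.connectedComponentsWithStats(mm.astype(np.uint8))
    for j in range(1,nn):
        if ss[j,4]>60: box(ll==j,z,nm+str(ss[j].tolist()))
E
```

```text
2.1167 [574.53724326 -10.36831366 241.92435356] [-3.14078784e+00  1.50628665e-05  1.42691735e+00] 0.03365212774656569
[  270    42    96   286 23982] [319.17763322 174.72029022]
all centre [578.6  -4. ] size [271.2  82.9] yaw(y axis) -0.129 depth z 19.1
hist (array([  84,    0,    0,    3, 5130, 5901,  998,   44,   31,   59,   58,
        259, 1311,  158,  119,  158,   45,   69,   71, 3764, 1961, 2756,
        210,   23,   21,   26,   22,   25,   20,  225,  278,    0,    0]), array([ 0,  3,  6,  9, 12, 15, 18, 21, 24, 27, 30, 33, 36, 39, 42, 45, 48,
       51, 54, 57, 60, 63, 66, 69, 72, 75, 78, 81, 84, 87, 90, 93, 96, 99]))
anvil[293, 43, 49, 35, 1543] centre [593.2 113.5] size [25.2 39.2] yaw(y axis) 1.4448 depth z 37.7
59-60[301, 75, 35, 81, 2574] centre [587.9  69.4] size [59.6 25.9] yaw(y axis) -0.1152 depth z 59.0
59-60[305, 188, 29, 8, 204] centre [580.1  10.1] size [ 5.9 23.4] yaw(y axis) 1.4273 depth z 60.8
59-60[287, 211, 66, 37, 856] centre [576.  -21.9] size [30.9 55.5] yaw(y axis) 1.4522 depth z 59.8
59-60[289, 251, 63, 63, 2184] centre [569.5 -71.4] size [59.4 55.4] yaw(y axis) -0.1258 depth z 60.1
dial[289, 218, 63, 60, 2409] centre [574.2 -36.2] size [52.1 52.4] yaw(y axis) 1.4274 depth z 64.9
dial[313, 286, 16, 6, 88] centre [569.5 -72.7] size [ 4.7 13.1] yaw(y axis) 1.4276 depth z 69.8
tab[313, 295, 17, 32, 523] centre [568.3 -83.3] size [28.1 13.4] yaw(y axis) -0.1431 depth z 90.1
```

View pics/w2.png

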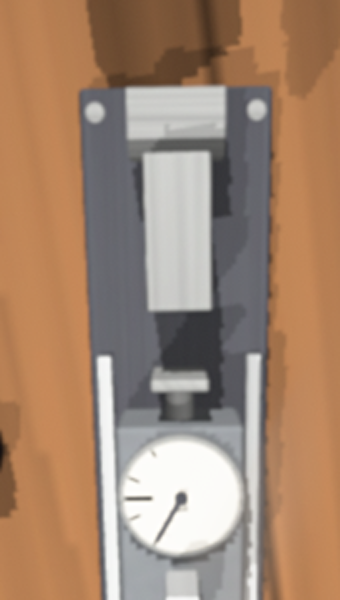

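```bash
cat > g.py <<'E'
from h import *
import pickle
def edges(d,M,reg,rows,z,thr=None):
    L=[];Rr=[]
    for v in rows:
        u=np.where(reg[v])[0]
        if len(u)>20: L.append((u.min()-.5,v));Rr.append((u.max()+.5,v))
    out=[]
    for e in(L,Rr):
        w=plane(d,M,e,z)[:,:2]
        vx,vy,x0,y0=cv2.fitLine(w.astype(np.float32),cv2.DIST_HUBER,0,.01,.01).ravel()
        if vy<0:vx,vy=-vx,-vy
        out.append((np.arctan2(-vx,vy),np.array([x0,y0]),np.array([vx,vy])))
    return out
E
python3 - <<'E'
from g import *
d,s=pickle.load(open("w2.pkl","rb"));M=cam2world(d,s);P=cloud(d,M);Z=P[:,:,2]
reg=np.zeros((480,640),bool);reg[42:330,255:380]=(Z[42:330,255:380]>9)
o=edges(d,M,reg,range(60,170),15)
for e in o:print(e)
# plate end
pe=[]
for u in range(275,362):
    v=np.where(reg[:,u])[0].min()-.5
    z=15 if (u<290 or u>346) else 38
    if u<290 or u>346: pe.append((u,v))
w=plane(d,M,pe,15)[:,:2]
yaw=(o[0][0]+o[1][0])/2
ax=np.array([-np.sin(yaw),np.cos(yaw)]);px=np.array([np.cos(yaw),np.sin(yaw)])
print("yaw",yaw,"width",(o[1][1]-o[0][1])@px)
end=np.median(w@ax);mid=((o[0][1]@px)+(o[1][1]@px))/2
org=(end-125)*ax+mid*px
print("origin",org,"end spread",np.percentile(w@ax,[10,50,90]))
g=lambda p:((np.array(p)-org)@px,(np.array(p)-org)@ax)
for n,p in dict(master=(587.9,69.4),plunger=(580.1,10.1),dial=(574.2,-36.2),tab=(568.3,-83.3)).items():print(n,np.round(g(p),1))
# via depth cloud by selected heights
for n,lo,hi,(v0,v1) in(("anviltop",36.5,40,(40,85)),("master",57.5,60.5,(74,160)),("plunger",59.5,62.5,(180,200)),("dial",63.5,70,(215,280)),("tab",88,92,(290,330)),("head",58.5,61.5,(200,320))):
    mm=np.zeros_like(reg);mm[v0:v1]=reg[v0:v1]&(Z[v0:v1]>lo)&(Z[v0:v1]<hi)
    q=P[mm][:,:2]-org;X=q@px;Y=q@ax;print(n,len(q),"x",np.percentile(X,[1,50,99]).round(1),"y",np.percentile(Y,[1,50,99]).round(1),"z",np.median(P[mm][:,2]).round(1))
E
```

```text
(np.float32(-0.13051221), array([544.56165,  60.66906], dtype=float32), array([0.130142 , 0.9914954], dtype=float32))
(np.float32(-0.12912723), array([629.4977 ,  65.81871], dtype=float32), array([0.12876868, 0.99167466], dtype=float32))
yaw -0.12981972 width 83.55467
origin [579.61036027   6.41415348] end spread [206.30179755 206.39386191 206.48600656]
master [ 0.1 63.5]
plunger [0.  3.7]
dial [  0.2 -43. ]
tab [  0.4 -90.4]
anviltop 1321 x [-19.7  -0.3  19.2] y [ 99.7 110.2 120.4] z 37.9
master 2458 x [-12.5   0.1  12.6] y [34.3 64.6 92.9] z 59.0
plunger 169 x [-11.7  -0.1  11.6] y [0.8 3.3 5.8] z 61.0
dial 2781 x [-24.8   0.2  25.1] y [-69.1 -43.6 -18.9] z 64.7
tab 490 x [-6.4  0.3  7. ] y [-104.6  -91.5  -79. ] z 90.1
head 2606 x [-27.   -0.6  27.3] y [-107.6  -78.   -15.3] z 60.1
```

Heights match the text: master top 59, head 60, tab 90, anvil 38. So do the sizes. The gauge origin is (579.6, 6.4) with yaw −0.130. The head is at y ≈ −13.6 and has to go to +19. Next I approach the tab.

>>> servo_tool(
  rows=[
    [[-0.16,-1.85,-3.3],0.004,5],
    [[-0.16,-1.85,-3.3],0.004,5],
    [[-0.16,-1.85,-3.3],0.003,5],
    [[-0.16,-1.85,-3.3],0.003,5],
    [[0,0,0],0,5],
  ],
)

```text
clock: 2.58
eef_pos: [563.8, -88.6, 104.6]
tcp_rot: [-3.133, 0.001, 1.436]
contact_force: [-2.0, 0.5, -0.6]
opening: 0.58
```

>>> servo_tool(
  rows=[
    [[0,0,0],0,5],
    [[0,0,0],0,5],
  ],
)

```text
clock: 2.75
eef_pos: [569.0, -86.1, 111.3]
tcp_rot: [3.141, -0.0, 1.437]
contact_force: [-0.1, 0.1, 0.9]
opening: 0.585
```

```bash
python3 - <<'E'
from g import *
s=r.sense();d=eyes.grab_frame("wrist");save(d,"w3.png");pickle.dump((d,s),open("w3.pkl","wb"))
print(s["clock"],s["eef_pos"],s["tcp_rot"],s["opening"])
M=cam2world(d,s);P=cloud(d,M);Z=P[:,:,2]
m=(Z>87)&(Z<93);m[:,:260]=0;m[:,380:]=0
print(m.sum(),np.nanmedian(P[m],0),np.nanpercentile(P[m],[2,98],axis=0))
E
```

```text
2.75 [568.99216762 -86.10903287 111.31670085] [ 3.14061814e+00 -9.62503453e-05  1.43742356e+00] 0.5853489861622022
1752 [567.94681839 -83.73510057  90.03103974] [[560.8327671  -96.90359287  88.23935671]
 [575.01438281 -71.78209261  91.24270798]]
```

View pics/w3.png

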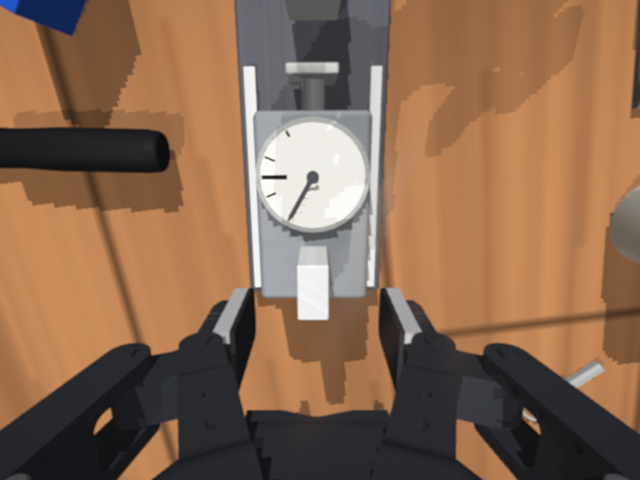

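The close view confirms the tab at (313,290), world (567.9, −84.0, 90). The fingers straddle it. Going down, then closing.

>>> servo_tool(
  rows=[
    [[-0.1,0.2,-1.2],0.003,5],
    [[0,0,-1.2],0,5],
    [[0,0,-0.8],0,5],
    [[0,0,-0.4],0,5],
    [[0,0,0],0,5],
  ],
  squeeze=30,
)

```text
clock: 3.22
eef_pos: [566.6, -83.2, 72.9]
tcp_rot: [-3.139, -0.0, 1.442]
contact_force: [-0.4, 0.7, -0.1]
opening: 0.585
```

>>> servo_tool(
  rows=[
    [[0,0,0],0,1],
    [[0,0,0],0,1],
    [[0,0,0],0,1],
    [[0,0,0],0,1],
    [[0,0,0],0,1],
  ],
)

```text
clock: 3.63
eef_pos: [567.4, -83.6, 74.7]
tcp_rot: [3.141, -0.0, 1.442]
contact_force: [-2.3, 1.3, 3.5]
opening: 0.157
```

>>> servo_tool(
  rows=[
    [[0.05,0.4,0],0,1],
    [[0.05,0.4,0],0,1],
    [[0.05,0.4,0],0,1],
    [[0.05,0.4,0],0,1],
    [[0.05,0.4,0],0,1],
  ],
)

```text
clock: 4.05
eef_pos: [569.8, -65.4, 74.7]
tcp_rot: [3.141, 0.003, 1.442]
contact_force: [-3.5, -13.2, 4.2]
opening: 0.157
```

>>> servo_tool(
  rows=[
    [[0.04,0.3,0],0,1],
    [[0.03,0.2,0],0,1],
    [[0.03,0.2,0],0,1],
    [[0.03,0.2,0],0,1],
    [[0,0,0],0,1],
  ],
)

```text
clock: 4.47
eef_pos: [571.0, -56.0, 74.7]
tcp_rot: [3.142, 0.002, 1.442]
contact_force: [-4.1, -9.2, 5.0]
opening: 0.156
```

```bash
python3 - <<'E'
from g import *
s=r.sense();d=eyes.grab_frame("wrist");save(d,"w4.png");pickle.dump((d,s),open("w4.pkl","wb"))
print(s["clock"],s["eef_pos"],s["tcp_rot"],s["opening"],s["contact_force"])
E
```

```text
4.4667 [570.97795418 -56.00653348  74.72256683] [3.14152809e+00 2.21089715e-03 1.44243550e+00] 0.1563625301084032 [-4.07643927 -9.18039924  4.98784855]
```

View pics/w4.png

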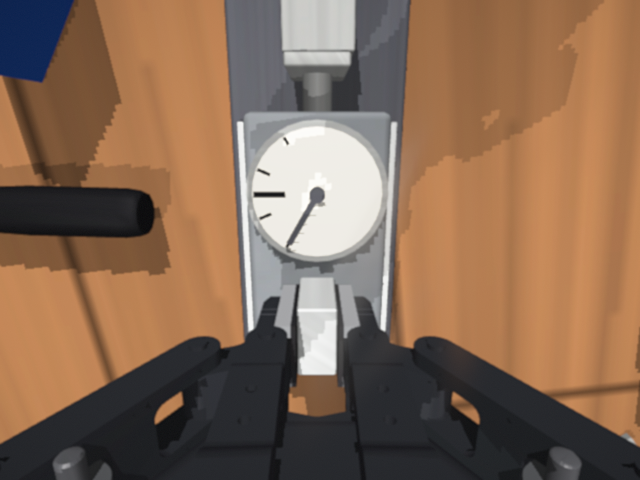

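The plunger plate (318,63) has just reached the master's end and the needle is still at its free mark. I'll continue in small steps.

>>> servo_tool(
  rows=[
    [[0.02,0.15,0],0,1],
    [[0.02,0.15,0],0,1],
    [[0.01,0.1,0],0,1],
    [[0,0,0],0,1],
    [[0,0,0],0,1],
  ],
)

```text
clock: 4.93
eef_pos: [571.5, -52.5, 74.7]
tcp_rot: [3.141, 0.003, 1.442]
contact_force: [-3.5, -11.8, 4.9]
opening: 0.157
```

```bash
cat >> g.py <<'E'
def needle(d,show=None):
    g=cv2.cvtColor(d["frame"],cv2.COLOR_RGB2GRAY)
    w=(d["frame"].min(2)>150).astype(np.uint8)
    return g,w
E
python3 - <<'E'
from g import *
s=r.sense();d=eyes.grab_frame("wrist");save(d,"w5.png",(210,0,430,330),2.4);pickle.dump((d,s),open("w5.pkl","wb"))
print(s["clock"],s["eef_pos"],s["opening"],s["contact_force"])
E
```

```text
4.9333 [571.4738231  -52.5452349   74.74257497] 0.1566795923766529 [ -3.49672945 -11.79236209   4.90318814]
```

View pics/w5.png

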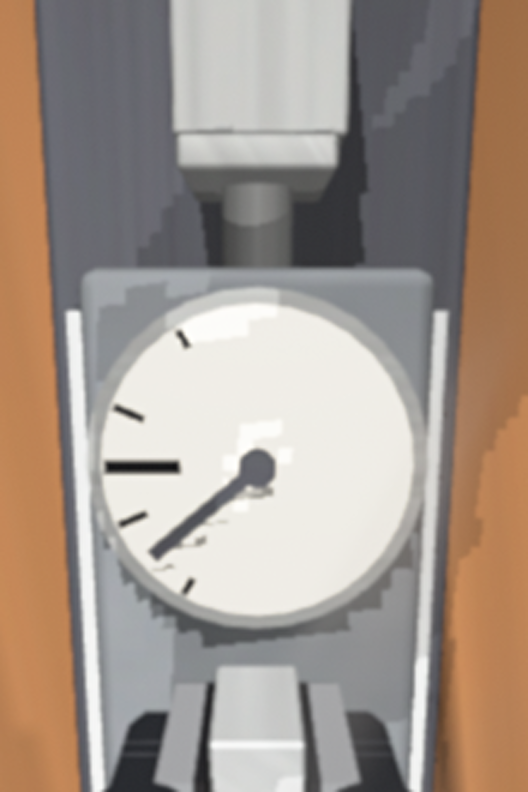

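The needle stands about 0.70 rad short of the long line (0.35, or 1.3 mm of travel), and the master is moving with the plunger. I need about 2.7 mm more.

>>> servo_tool(
  rows=[
    [[0.015,0.1,0],0,1],
    [[0.01,0.1,0],0,1],
    [[0.01,0.06,0],0,1],
    [[0,0,0],0,1],
    [[0,0,0],0,1],
  ],
)

```text
clock: 5.4
eef_pos: [571.8, -50.3, 74.7]
tcp_rot: [3.141, 0.003, 1.443]
contact_force: [-4.3, -14.5, 4.3]
opening: 0.159
```

```bash
python3 - <<'E'
from g import *
s=r.sense();d=eyes.grab_frame("wrist");save(d,"w6.png",(210,0,430,330),2.4);pickle.dump((d,s),open("w6.pkl","wb"))
print(s["clock"],s["eef_pos"],s["opening"],s["contact_force"])
d=eyes.grab_frame("top");cv2.imwrite("pics/t6.png",cv2.resize(d["frame"][200:275,285:410,::-1],(800,480),interpolation=cv2.INTER_CUBIC))
E
```

```text
5.4 [571.76235858 -50.34816536  74.73839805] 0.15941351932134673 [ -4.26356597 -14.49010675   4.26039407]
```

View pics/w6.png

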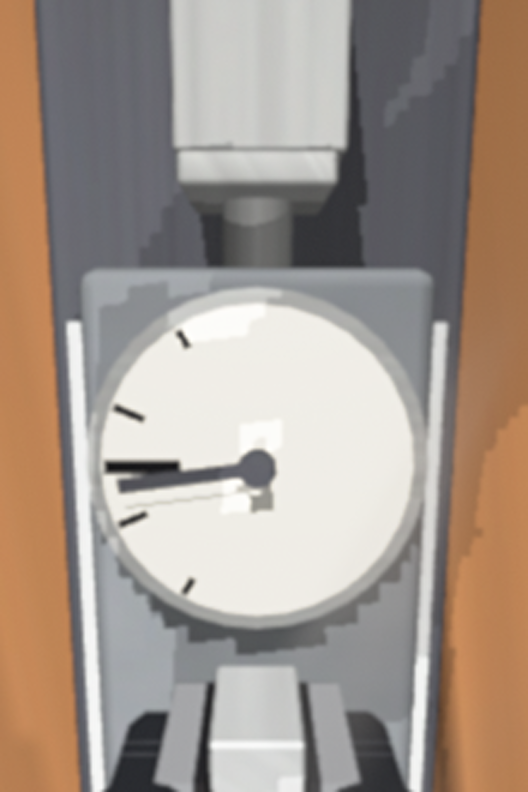

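View pics/t6.png

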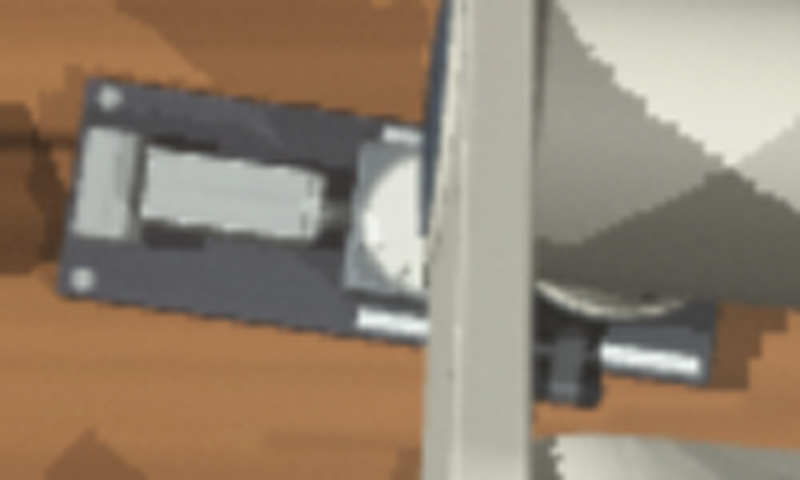

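The needle is 0.13 rad short (0.92). Travel tracked the move one to one (2.2 mm for 2.2 mm), so the master is home. I'll add 0.5 mm, then let go.

>>> servo_tool(
  rows=[
    [[0.01,0.06,0],0,1],
    [[0,0,0],0,1],
    [[0,0,0],0,1],
    [[0,0,0],0,3.5],
    [[0,0,0],0,3.5],
  ],
)

```text
clock: 5.92
eef_pos: [572.4, -47.6, 74.5]
tcp_rot: [3.141, -0.0, 1.441]
contact_force: [-0.3, -0.5, -0.1]
opening: 0.407
```

>>> servo_tool(
  rows=[
    [[0,0,0],0,3.5],
    [[0,0,1],0,4.5],
    [[0,0,2.5],0,4.5],
    [[0,0,3.5],0,5],
    [[0,0,3],0,5],
  ],
)

```text
clock: 6.33
eef_pos: [572.1, -47.0, 176.2]
tcp_rot: [-3.141, -0.0, 1.442]
contact_force: [1.8, 0.3, 0.2]
opening: 0.587
```

>>> servo_tool(
  rows=[
    [[0,0,3.5],0,5],
    [[0.1,0.6,3],0,5],
    [[0,0,0],0,5],
    [[0,0,0],0,5],
  ],
)

```text
clock: 6.67
eef_pos: [574.4, -41.0, 242.0]
tcp_rot: [3.137, -0.0, 1.442]
contact_force: [-0.3, 0.1, -0.3]
opening: 0.587
```

```bash
python3 - <<'E'
from g import *
s=r.sense();d=eyes.grab_frame("wrist");save(d,"w7.png",(210,0,430,330),2.4);pickle.dump((d,s),open("w7.pkl","wb"))
print(s["clock"],s["eef_pos"],s["tcp_rot"],s["opening"],s["contact_force"])
M=cam2world(d,s);P=cloud(d,M);Z=P[:,:,2]
org=np.array([579.6,6.4]);ax=np.array([.1295,.9916]);px=np.array([.9916,-.1295])
q=P[:,:,:2]-org;X=q@px;Y=q@ax
for n,c,z0 in(("master",(abs(X)<20)&(Y>20)&(Y<94),59),("anvil",(abs(X)<22)&(Y>90),38),("tab",(abs(X)<10)&(Y<-40),90),("dial",(abs(X)<30)&(Y<0)&(Y>-50),65)):
    m=c&(abs(Z-z0)<1.5);print(n,m.sum(),np.percentile(X[m],[1,50,99]).round(1),np.percentile(Y[m],[1,50,99]).round(1),np.median(Z[m]).round(1))
E
```

```text
6.6667 [574.37265208 -41.04767658 241.98767477] [ 3.13686182e+00 -4.12016645e-04  1.44243160e+00] 0.5870300916724056 [-0.29264058  0.14653573 -0.27751163]
master 2666 [-12.2   0.3  13.2] [33.3 65.6 93.4] 59.0
anvil 1333 [-19.5   0.3  19.4] [100.4 110.6 120. ] 37.9
tab 554 [-6.7  0.4  6.7] [-70.6 -57.6 -45.6] 90.1
dial 2296 [-25.5   0.3  25.4] [-36.4 -16.4  -0.5] 64.7
```

View pics/w7.png

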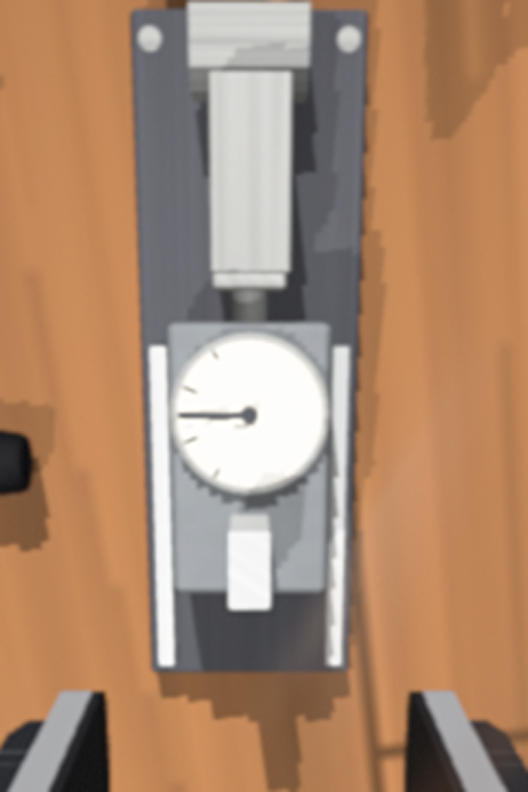

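The needle is on the long middle line, the head is let go, and the master is home. Now the master: grip it at the nest (588, 71).

>>> servo_tool(
  rows=[
    [[0.34,2.8,-2.5],0,5.5],
    [[0.34,2.8,-2.5],0,5.5],
    [[0.34,2.8,-2.5],0,5.5],
    [[0.34,2.8,-2.5],0,5.5],
    [[0,0,-2.5],0,5.5],
  ],
)

```text
clock: 7.13
eef_pos: [586.0, 74.4, 111.8]
tcp_rot: [-3.14, -0.001, 1.444]
contact_force: [0.1, -0.2, 0.1]
opening: 0.646
```

>>> servo_tool(
  rows=[
    [[0,0,-2],0,5.5],
    [[0,0,-0.5],0,5.5],
    [[0,0,0],0,5.5],
    [[0,0,0],0,5.5],
  ],
)

```text
clock: 7.47
eef_pos: [586.5, 70.3, 89.1]
tcp_rot: [-3.14, 0.0, 1.442]
contact_force: [0.4, -0.8, 0.5]
opening: 0.646
```

```bash
python3 - <<'E'
from g import *
s=r.sense();d=eyes.grab_frame("wrist");save(d,"w8.png");pickle.dump((d,s),open("w8.pkl","wb"))
print(s["clock"],s["eef_pos"],s["tcp_rot"],s["opening"],s["contact_force"])
d=eyes.grab_frame("top");pickle.dump(d,open("t8.pkl","wb"))
M=cam2world(d);P=cloud(d,M)
fl=P[240:310,460:530];z=fl[:,:,2]
for lo,hi,n in((3.5,6.5,"floor"),(11,17,"rim")):
    m=(z>lo)&(z<hi);q=fl[m][:,:2].astype(np.float32);b=cv2.minAreaRect(q);print(n,m.sum(),b)
E
```

```text
7.4667 [586.47381095  70.30061479  89.11417073] [-3.14045993e+00  3.20105634e-04  1.44150049e+00] 0.6458295303608719 [ 0.37257401 -0.82043887  0.45219334]
floor 1244 ((489.4872741699219, -352.74249267578125), (167.2891082763672, 171.16859436035156), 0.6811636686325073)
rim 383 ((497.0768737792969, -346.7689208984375), (121.70584106445312, 130.0396270751953), 87.33419799804688)
```

View pics/w8.png

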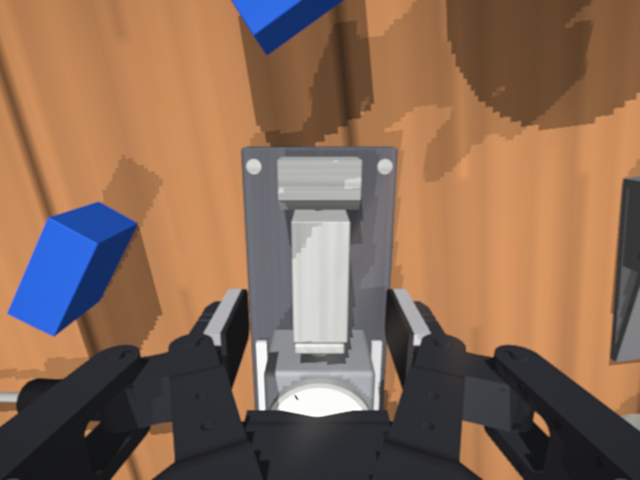

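The master (320,280) is central between the fingers. The tray rim fits 122 × 130 mm, centred at (497, −347). Going down to TCP z 34 and gripping.

>>> servo_tool(
  rows=[
    [[0.15,0,-1.5],0,5.5],
    [[0,0.05,-1.5],0,5.5],
    [[0,0,-1.3],0,5.5],
    [[0,0,-0.8],0,5.5],
    [[0,0,-0.4],0,5.5],
  ],
  squeeze=40,
)

```text
clock: 7.98
eef_pos: [587.9, 70.9, 33.7]
tcp_rot: [-3.141, 0.0, 1.442]
contact_force: [-0.3, 0.2, 0.6]
opening: 0.644
```

>>> servo_tool(
  rows=[
    [[0,0,0],0,5.5],
    [[0,0,0],0,2],
    [[0,0,0],0,2],
    [[0,0,0],0,2],
    [[0,0,0],0,2],
  ],
)

```text
clock: 8.4
eef_pos: [588.6, 71.1, 35.1]
tcp_rot: [3.141, -0.0, 1.442]
contact_force: [-2.7, -0.2, 5.2]
opening: 0.301
```

>>> servo_tool(
  rows=[
    [[0,0,0],0,2],
    [[0,0,0],0,2],
  ],
)

```text
clock: 8.57
eef_pos: [588.6, 71.1, 35.1]
tcp_rot: [3.141, -0.0, 1.442]
contact_force: [-1.3, -0.0, 5.5]
opening: 0.302
```

Gripped, opening 25.7 mm. Lifting straight up.

>>> servo_tool(
  rows=[
    [[0,0,0.4],0,2],
    [[0,0,0.8],0,2],
    [[0,0,1.2],0,2],
    [[0,0,1.6],0,2],
    [[0,0,2],0,2],
  ],
)

```text
clock: 8.98
eef_pos: [587.5, 71.2, 94.8]
tcp_rot: [-3.14, 0.0, 1.442]
contact_force: [0.7, -0.4, -5.2]
opening: 0.297
```

>>> servo_tool(
  rows=[
    [[0,0,2],0,2],
    [[0,0,2],0,2],
    [[0,0,2],0,2],
    [[0,0,0],0,2],
    [[0,0,0],0,2],
  ],
)

```text
clock: 9.4
eef_pos: [589.0, 71.0, 155.8]
tcp_rot: [3.139, -0.0, 1.442]
contact_force: [-1.4, -0.9, -5.2]
opening: 0.297
```

```bash
python3 - <<'E'
from g import *
s=r.sense();d=eyes.grab_frame("wrist");save(d,"w9.png");pickle.dump((d,s),open("w9.pkl","wb"))
print(s["clock"],s["eef_pos"],s["tcp_rot"],s["opening"],s["contact_force"])
E
```

```text
9.4 [588.99798282  71.02007185 155.77486328] [ 3.13863859e+00 -4.93058339e-04  1.44184554e+00] 0.29688092265589994 [-1.42758621 -0.94474954 -5.24693626]
```

View pics/w9.png

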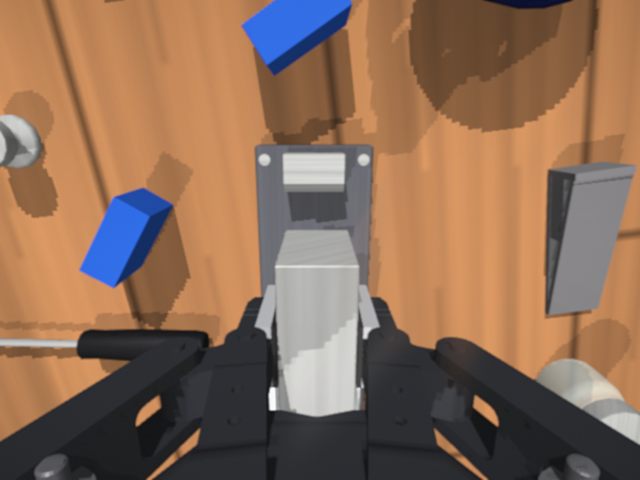

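The master is held and straight (317,330). Carrying it to the tray.

>>> servo_tool(
  rows=[
    [[-0.5,-2,0],0,2],
    [[-0.8,-3.5,0],0,2],
    [[-0.8,-3.5,0],0,2],
    [[-0.8,-3.5,0],0,2],
    [[-0.8,-3.5,0],0,2],
  ],
)

```text
clock: 9.87
eef_pos: [549.5, -90.1, 152.6]
tcp_rot: [-3.139, 0.0, 1.442]
contact_force: [0.8, -0.6, -5.1]
opening: 0.298
```

>>> servo_tool(
  rows=[
    [[-0.8,-3.5,0],0,2],
    [[-0.8,-3.5,0],0,2],
    [[-0.8,-3.5,0],0,2],
    [[-0.8,-3.5,0],0,2],
    [[-0.8,-3.5,0],0,2],
  ],
)

```text
clock: 10.28
eef_pos: [509.5, -265.1, 152.6]
tcp_rot: [-3.139, -0.001, 1.442]
contact_force: [0.1, 0.4, -4.0]
opening: 0.295
```

>>> servo_tool(
  rows=[
    [[-0.8,-3.5,0],0,2],
    [[-0.5,-3.5,0],0,2],
    [[-0.2,-1.3,0],0,2],
    [[0,0,-2],0,2],
    [[0,0,0],0,2],
  ],
)

```text
clock: 10.7
eef_pos: [493.7, -346.4, 130.2]
tcp_rot: [-3.136, -0.003, 1.44]
contact_force: [-0.7, 1.5, -4.8]
opening: 0.3
```

>>> servo_tool(
  rows=[
    [[0,0,0],0,2],
    [[0,0,0],0,2],
  ],
)

```text
clock: 10.87
eef_pos: [495.9, -345.9, 133.7]
tcp_rot: [-3.14, -0.001, 1.442]
contact_force: [-0.4, 0.0, -4.2]
opening: 0.297
```

```bash
python3 - <<'E'
from g import *
s=r.sense();d=eyes.grab_frame("wrist");save(d,"w10.png");pickle.dump((d,s),open("w10.pkl","wb"))
print(s["clock"],s["eef_pos"],s["tcp_rot"],s["opening"],s["contact_force"])
d=eyes.grab_frame("scene");save(d,"s10.png")
E
```

```text
10.8667 [ 495.92525657 -345.90539074  133.71465098] [-3.13986887e+00 -1.03039035e-03  1.44246582e+00] 0.2969108377462815 [-0.40148101  0.04594223 -4.18724168]
```

View pics/w10.png

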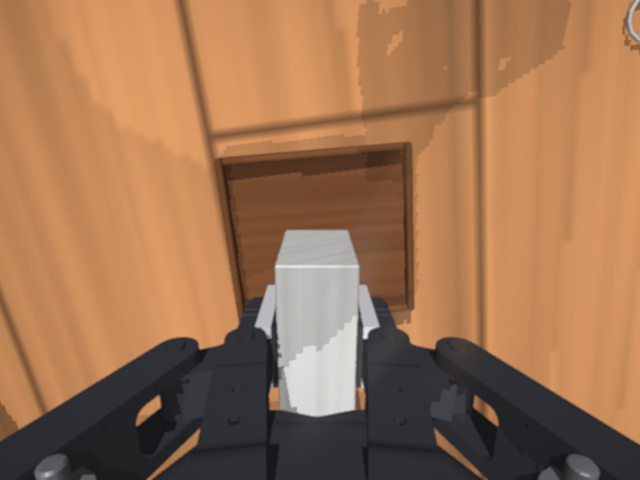

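View pics/s10.png

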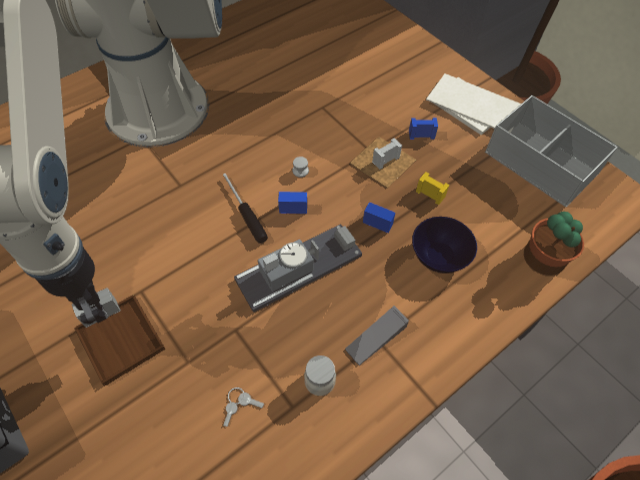

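```bash
python3 - <<'E'
from g import *
d,s=pickle.load(open("w10.pkl","rb"));M=cam2world(d,s)
print(plane(d,M,[(218,158),(411,143),(413,308)],14).round(1))
w=plane(d,M,[(218,158),(411,143),(413,308)],14);print((w[0]+w[2])/2,np.linalg.norm(w[0]-w[1]),np.linalg.norm(w[1]-w[2]))
E
```

```text
[[ 439.4 -285.4   14. ]
 [ 564.8 -292.    14. ]
 [ 559.2 -409.    14. ]]
[ 499.28111488 -347.18231427   14.        ] 125.58615829732643 117.09928187346617
```

Both views agree that the tray centre is at about (498, −347). Lowering.

>>> servo_tool(
  rows=[
    [[0.15,-0.1,-2.5],0,2],
    [[0,0,-2.5],0,2],
    [[0,0,-2],0,2],
    [[0,0,-1.5],0,2],
    [[0,0,-0.8],0,2],
  ],
)

```text
clock: 11.38
eef_pos: [497.4, -346.9, 40.0]
tcp_rot: [-3.14, -0.001, 1.443]
contact_force: [-1.5, 0.6, -3.7]
opening: 0.299
```

>>> servo_tool(
  rows=[
    [[0,0,-0.6],0,2],
    [[0,0,-0.3],0,2],
    [[0,0,0],0,2],
    [[0,0,0],0,2],
  ],
)

```text
clock: 11.72
eef_pos: [498.3, -348.2, 33.1]
tcp_rot: [3.14, 0.001, 1.442]
contact_force: [-0.8, -0.0, -5.0]
opening: 0.302
```

>>> servo_tool(
  rows=[
    [[0,0,-0.25],0,2],
    [[0,0,-0.25],0,2],
    [[0,0,-0.15],0,2],
    [[0,0,0],0,2],
    [[0,0,0],0,2],
  ],
)

```text
clock: 12.13
eef_pos: [497.7, -347.9, 25.7]
tcp_rot: [-3.141, -0.0, 1.442]
contact_force: [-0.1, -0.0, -4.4]
opening: 0.295
```

>>> servo_tool(
  rows=[
    [[0,0,-0.1],0,2],
    [[0,0,0],0,2],
    [[0,0,0],0,2],
  ],
)

```text
clock: 12.38
eef_pos: [497.9, -348.1, 25.1]
tcp_rot: [3.141, 0.0, 1.442]
contact_force: [-1.3, 1.5, 0.1]
opening: 0.301
```

The weight is off the wrist, so the master is on the tray floor. Letting go and rising.

>>> servo_tool(
  rows=[
    [[0,0,0],0,3.5],
    [[0,0,0],0,4.5],
    [[0,0,0],0,5],
    [[0,0,0],0,5],
    [[0,0,0.8],0,5],
  ],
)

```text
clock: 12.8
eef_pos: [497.0, -347.4, 31.9]
tcp_rot: [-3.14, -0.001, 1.442]
contact_force: [0.0, 0.4, -1.2]
opening: 0.592
```

>>> servo_tool(
  rows=[
    [[0,0,2],0,5],
    [[0,0,3],0,5],
    [[0,0,3.5],0,5],
    [[0,0,3.5],0,5],
    [[0,0,3],0,5],
  ],
)

```text
clock: 13.22
eef_pos: [498.0, -348.1, 185.8]
tcp_rot: [3.14, 0.001, 1.442]
contact_force: [0.9, 0.3, -0.5]
opening: 0.588
```

```bash
python3 - <<'E'
from g import *
s=r.sense();d=eyes.grab_frame("wrist");save(d,"w11.png")
print(s["clock"],s["eef_pos"],s["tcp_rot"],s["opening"],s["contact_force"])
M=cam2world(d,s);P=cloud(d,M);m=(abs(P[:,:,2]-49)<2.5)&(abs(P[:,:,0]-498)<45)&(abs(P[:,:,1]+347)<45)
print(m.sum(),np.median(P[m],0),cv2.minAreaRect(P[m][:,:2].astype(np.float32)))
E
```

```text
13.2167 [ 497.96091859 -348.08220031  185.76921081] [3.14019180e+00 7.58488469e-04 1.44179153e+00] 0.5883141666618783 [ 0.92193618  0.28868914 -0.52881019]
2815 [ 498.65497829 -346.32121173   49.11169821] ((498.5514831542969, -347.6187438964844), (59.985565185546875, 26.004331588745117), 82.74919891357422)
```

View pics/w11.png

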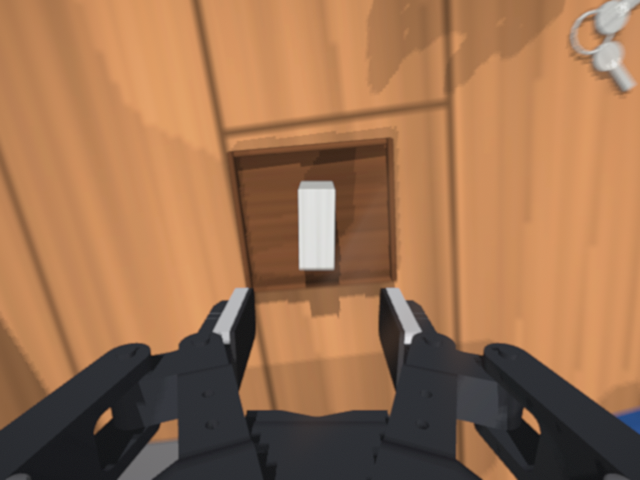

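The master stands upright at (498.6, −347.6), top at 49 mm, in the tray's middle. Now to the spacer.

>>> servo_tool(
  rows=[
    [[-0.15,2.5,0.3],0.008,5],
    [[-0.15,3.8,0.3],0.008,5],
    [[-0.15,3.8,0.3],0.008,5],
    [[-0.15,3.8,0.3],0.008,5],
    [[-0.15,3.8,0.3],0.008,5],
  ],
)

```text
clock: 13.68
eef_pos: [489.8, -169.5, 198.3]
tcp_rot: [3.141, 0.0, 1.481]
contact_force: [-0.3, 0.7, -0.4]
opening: 0.584
```

>>> servo_tool(
  rows=[
    [[-0.15,3.8,0.3],0.008,5],
    [[-0.15,3.8,0.3],0.008,5],
    [[-0.15,3.8,0.3],0.008,5],
    [[-0.15,3.8,0.3],0.008,5],
    [[-0.15,3.8,0.3],0.008,5],
  ],
)

```text
clock: 14.1
eef_pos: [482.3, 20.8, 213.5]
tcp_rot: [3.141, -0.0, 1.522]
contact_force: [1.2, 0.1, 0.6]
opening: 0.586
```

>>> servo_tool(
  rows=[
    [[-0.15,3.8,0.3],0.008,5],
    [[-0.15,3.8,0.3],0.008,5],
    [[-0.15,3.8,0.3],0.008,5],
    [[-0.15,3.8,0.3],0.008,5],
    [[-0.15,3.8,0.3],0.008,5],
  ],
)

```text
clock: 14.52
eef_pos: [474.8, 211.0, 228.5]
tcp_rot: [3.141, -0.0, 1.562]
contact_force: [1.1, 0.1, 0.5]
opening: 0.586
```

>>> servo_tool(
  rows=[
    [[-0.15,3.5,0],0.008,5],
    [[-0.1,2.5,0],0,5],
    [[0,1.5,0],0,5],
    [[0,0,0],0,5],
    [[0,0,0],0,5],
  ],
)

```text
clock: 14.93
eef_pos: [472.5, 283.9, 227.7]
tcp_rot: [-3.141, 0.001, 1.571]
contact_force: [0.6, 0.2, -0.6]
opening: 0.588
```

```bash
python3 - <<'E'
from g import *
s=r.sense();d=eyes.grab_frame("wrist");save(d,"w12.png");pickle.dump((d,s),open("w12.pkl","wb"))
print(s["clock"],s["eef_pos"],s["tcp_rot"],s["opening"],s["contact_force"])
M=cam2world(d,s);P=cloud(d,M);m=(abs(P[:,:,2]-48)<2.5)&(abs(P[:,:,0]-471)<45)&(abs(P[:,:,1]-333)<45)
print(m.sum(),np.median(P[m],0),cv2.minAreaRect(P[m][:,:2].astype(np.float32)))
E
```

```text
14.9333 [472.54904981 283.93998951 227.71711689] [-3.14136256e+00  6.40989783e-04  1.57122250e+00] 0.5878458605319025 [ 0.60756924  0.17802349 -0.61077592]
1755 [476.01641865 337.07862026  48.04797873] ((476.4613342285156, 335.3295593261719), (60.082969665527344, 27.886930465698242), 88.56866455078125)
```

View pics/w12.png

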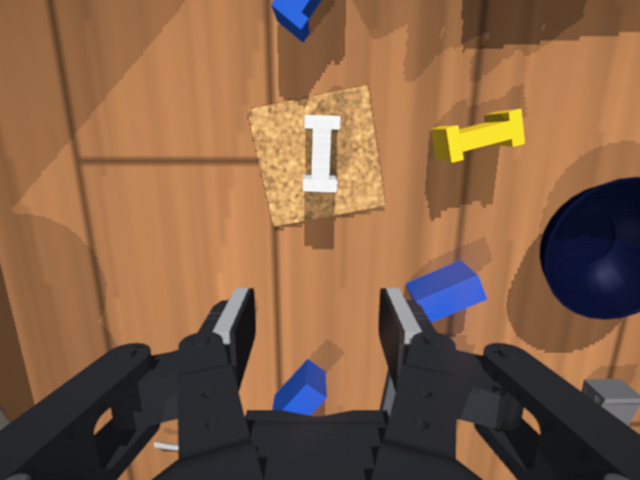

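The spacer is the silver I at (321,153) on the cork: world (476.4, 335.3), top 48, 60 × 28, yaw −0.025. Blue I at (297,15) and yellow I at (478,135) are the look-alikes.

>>> servo_tool(
  rows=[
    [[0.1,1.3,-2.5],-0.013,5],
    [[0.1,1.3,-2.5],-0.012,5],
    [[0.1,1.3,-2.5],0,5],
    [[0.09,1.25,-2.5],0,5],
    [[0,0,-2],0,5],
  ],
)

```text
clock: 15.4
eef_pos: [477.1, 335.3, 106.4]
tcp_rot: [-3.142, -0.0, 1.544]
contact_force: [-0.4, 0.2, -0.2]
opening: 0.586
```

>>> servo_tool(
  rows=[
    [[0,0,-1],0,5],
    [[0,0,0],0,5],
    [[0,0,0],0,5],
  ],
)

```text
clock: 15.65
eef_pos: [476.9, 334.4, 98.0]
tcp_rot: [-3.141, 0.001, 1.544]
contact_force: [0.1, 0.1, 1.1]
opening: 0.583
```

```bash
python3 - <<'E'
from g import *
s=r.sense();d=eyes.grab_frame("wrist");save(d,"w13.png");pickle.dump((d,s),open("w13.pkl","wb"))
print(s["clock"],s["eef_pos"],s["tcp_rot"],s["opening"],s["contact_force"])
M=cam2world(d,s);P=cloud(d,M);m=(abs(P[:,:,2]-48)<2)&(abs(P[:,:,0]-476)<45)&(abs(P[:,:,1]-335)<45)
print(m.sum(),np.median(P[m],0),cv2.minAreaRect(P[m][:,:2].astype(np.float32)))
E
```

```text
15.65 [476.87089507 334.35479518  98.02310696] [-3.14096127e+00  6.87088252e-04  1.54352503e+00] 0.5833691516614339 [0.13236337 0.09941252 1.13152502]
4060 [476.45030015 338.25528705  48.07363645] ((476.3036804199219, 335.5446472167969), (60.606075286865234, 27.88353157043457), 88.1911392211914)
```

View pics/w13.png

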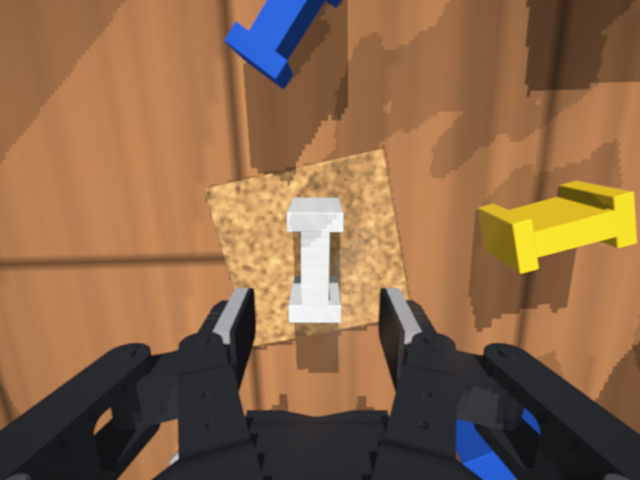

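Two camera positions agree on the spacer: (476.3, 335.5, 48). Descending and gripping the waist.

>>> servo_tool(
  rows=[
    [[-0.05,0.1,-2],-0.004,5],
    [[0,0,-2],0,5],
    [[0,0,-1.7],0,5],
    [[0,0,-1],0,5],
    [[0,0,-0.5],0,5],
  ],
  squeeze=40,
)

```text
clock: 16.12
eef_pos: [476.4, 336.3, 25.8]
tcp_rot: [3.141, -0.0, 1.54]
contact_force: [-0.1, -1.1, -0.5]
opening: 0.588
```

>>> servo_tool(
  rows=[
    [[0,0,0],0,5],
    [[0,0,0],0,1],
    [[0,0,0],0,1],
    [[0,0,0],0,1],
    [[0,0,0],0,1],
  ],
)

```text
clock: 16.53
eef_pos: [476.8, 337.1, 26.9]
tcp_rot: [3.14, -0.001, 1.541]
contact_force: [-0.9, -0.4, 5.8]
opening: 0.162
```

>>> servo_tool(
  rows=[
    [[0,0,0],0,1],
    [[0,0,0],0,1],
  ],
)

```text
clock: 16.7
eef_pos: [476.8, 337.1, 26.9]
tcp_rot: [3.14, -0.001, 1.541]
contact_force: [-1.3, -0.0, 7.2]
opening: 0.156
```

Gripped, opening 13.3 mm. Lifting and carrying it to above the gauge.

>>> servo_tool(
  rows=[
    [[0,0,0.5],0,1],
    [[0,0,1.5],0,1],
    [[0,0,2.5],0,1],
    [[0,0,3],0,1],
    [[0,0,3],0,1],
  ],
  squeeze=50,
)

```text
clock: 17.12
eef_pos: [475.5, 336.2, 131.8]
tcp_rot: [-3.14, 0.001, 1.541]
contact_force: [0.6, 0.0, -1.5]
opening: 0.154
```

>>> servo_tool(
  rows=[
    [[0.7,-1.6,0.5],0,1],
    [[1.4,-3.2,0],-0.012,1],
    [[1.4,-3.2,0],-0.012,1],
    [[1.4,-3.2,0],-0.012,1],
    [[1.4,-3.2,0],-0.012,1],
  ],
)

```text
clock: 17.53
eef_pos: [539.3, 191.3, 136.3]
tcp_rot: [3.141, -0.0, 1.493]
contact_force: [0.4, 0.3, -1.3]
opening: 0.158
```

>>> servo_tool(
  rows=[
    [[1.4,-3.2,0],-0.012,1],
    [[1.4,-3.2,0],-0.012,1],
    [[1.4,-3.2,0],-0.014,1],
    [[0.7,-1.6,0],-0.014,1],
    [[0,0,0],0,1],
  ],
)

```text
clock: 17.95
eef_pos: [589.5, 77.2, 136.2]
tcp_rot: [3.14, 0.001, 1.437]
contact_force: [-0.4, -0.3, -2.0]
opening: 0.152
```

>>> servo_tool(
  rows=[
    [[0,0,0],0,1],
    [[0,0,0],0,1],
  ],
)

```text
clock: 18.12
eef_pos: [587.6, 81.0, 135.8]
tcp_rot: [-3.141, -0.0, 1.441]
contact_force: [0.4, -0.5, -1.9]
opening: 0.152
```

```bash
cat >> g.py <<'E'
org=np.array([579.6,6.4]);ax=np.array([.1295,.9916]);px=np.array([.9916,-.1295])
E
python3 - <<'E'
from g import *
s=r.sense();d=eyes.grab_frame("wrist");save(d,"w14.png");pickle.dump((d,s),open("w14.pkl","wb"))
print(s["clock"],s["eef_pos"],s["tcp_rot"],s["opening"],s["contact_force"])
q=s["eef_pos"][:2]-org;print("tcp gauge",q@px,q@ax)
M=cam2world(d,s);P=cloud(d,M);Z=P[:,:,2];q=P[:,:,:2]-org;X=q@px;Y=q@ax
m=(abs(X)<20)&(abs(Y-72)<45)&(Z>s["eef_pos"][2]+15)&(Z<s["eef_pos"][2]+26)
m[420:]=0
print("spacer top z",np.median(Z[m]),"tcp dz",np.median(Z[m])-s["eef_pos"][2],"X",np.percentile(X[m],[1,99]),"Y",np.percentile(Y[m],[1,99]))
m=(abs(X)<22)&(Y>90)&(Y<130)&(abs(Z-38)<1.5);print("anvil",np.percentile(X[m],[1,50,99]).round(1),np.percentile(Y[m],[1,99]).round(1))
e=eyes.grab_frame("scene");save(e,"s14.png",(200,130,420,320),3.5)
E
```

```text
18.1167 [587.64167704  81.04751903 135.78911031] [-3.14097980e+00 -2.16580063e-04  1.44082339e+00] 0.15166683366547182 [ 0.44492531 -0.46396305 -1.90181118]
tcp gauge -1.692726760118246 75.06187704497304
spacer top z 156.89938006958715 tcp dz 21.110269764488322 X [-14.72494503  13.53964911] Y [ 50.09961832 104.01531347]
anvil [-19.5  -0.2  19.8] [100.  120.4]
```

View pics/w14.png

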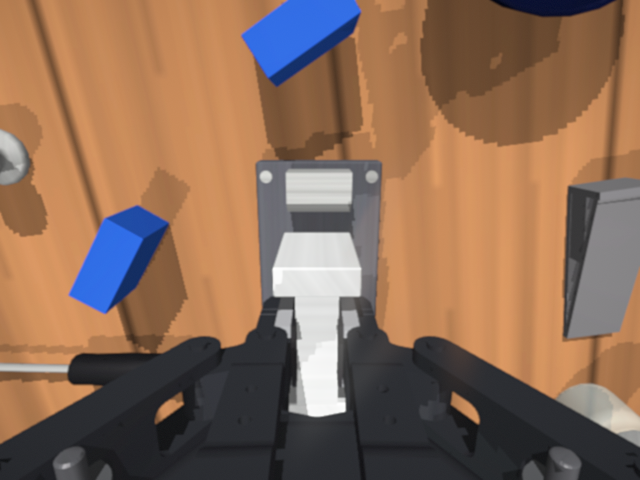

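View pics/s14.png

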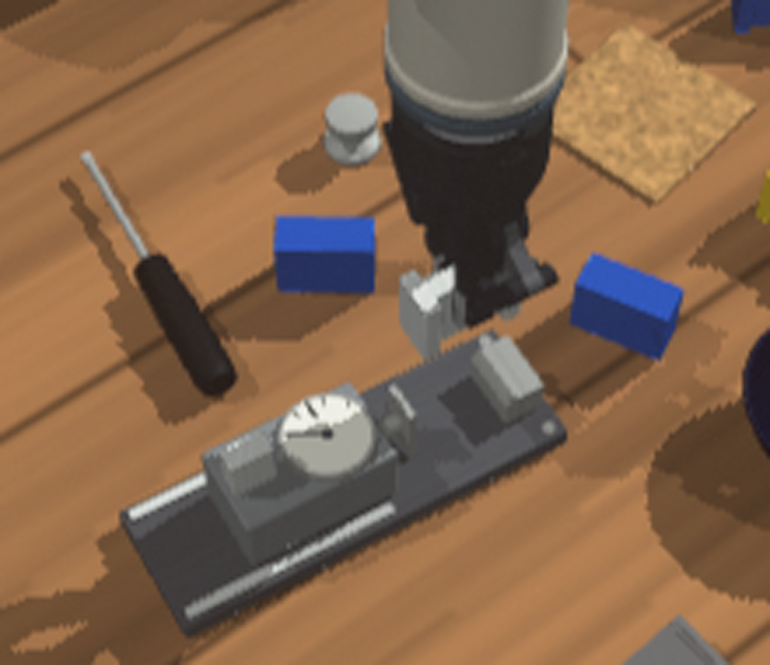

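The scene camera sees the dial, with the needle at free and the head unmoved. The spacer hangs with its centre at gauge y ≈ 73.8 and its underside at 113 mm. I'll lower it between plunger and anvil, with the underside just above the anvil top.

>>> servo_tool(
  rows=[
    [[0.09,-0.24,-0.8],0,1],
    [[0,0,-1],0,1],
    [[0,0,-1],0,1],
    [[0,0,-1],0,1],
    [[0,0,-0.6],0,1],
  ],
)

```text
clock: 18.63
eef_pos: [588.0, 78.3, 89.6]
tcp_rot: [-3.139, 0.001, 1.441]
contact_force: [0.1, -0.6, -1.8]
opening: 0.155
```

>>> servo_tool(
  rows=[
    [[0,0,0],0,1],
    [[0,0,0],0,1],
  ],
)

```text
clock: 18.8
eef_pos: [588.7, 78.2, 91.0]
tcp_rot: [-3.14, 0.0, 1.441]
contact_force: [0.7, -0.1, -1.8]
opening: 0.156
```

```bash
cat > look.py <<'E'
from g import *
import sys
n=sys.argv[1]
s=r.sense();d=eyes.grab_frame("wrist");save(d,"w%s.png"%n)
print(s["clock"],s["eef_pos"].round(1),s["tcp_rot"].round(3),s["opening"],s["contact_force"].round(1))
q=s["eef_pos"][:2]-org;print("tcp gauge",q@px,q@ax)
M=cam2world(d,s);P=cloud(d,M);Z=P[:,:,2];q=P[:,:,:2]-org;X=q@px;Y=q@ax
m=(abs(X)<20)&(abs(Y-72)<45)&(abs(Z-s["eef_pos"][2]-21)<2.5)
m[420:]=0
print("spacer top z",np.median(Z[m]),"X",np.percentile(X[m],[1,99]),"Y",np.percentile(Y[m],[1,99]))
m=(abs(X)<22)&(Y>90)&(Y<130)&(abs(Z-38)<1.5);print("anvil",np.percentile(X[m],[1,50,99]).round(1),np.percentile(Y[m],[1,99]).round(1))
e=eyes.grab_frame("scene");save(e,"s%s.png"%n,(230,190,390,320),5)
E
python3 look.py 15
```

```text
18.8 [588.7  78.2  91. ] [-3.14   0.     1.441] 0.15574862552039495 [ 0.7 -0.1 -1.8]
tcp gauge -0.3146403886783411 72.32960844678057
spacer top z 112.12172872764266 X [-12.8042985   13.60320117] Y [ 47.21837012 101.20072887]
anvil [-19.5   0.1  19.7] [100.3 120.8]
```

View pics/s15.png

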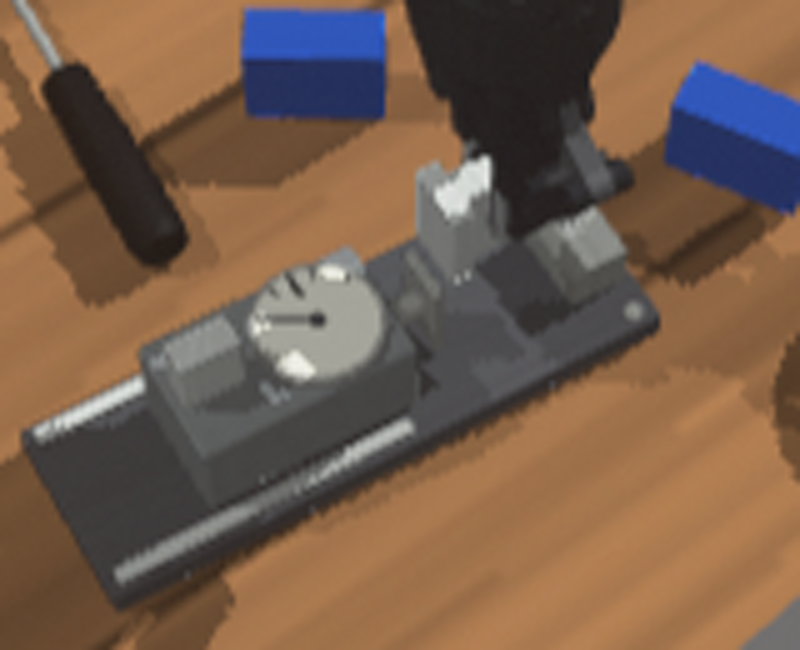

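View pics/w15.png

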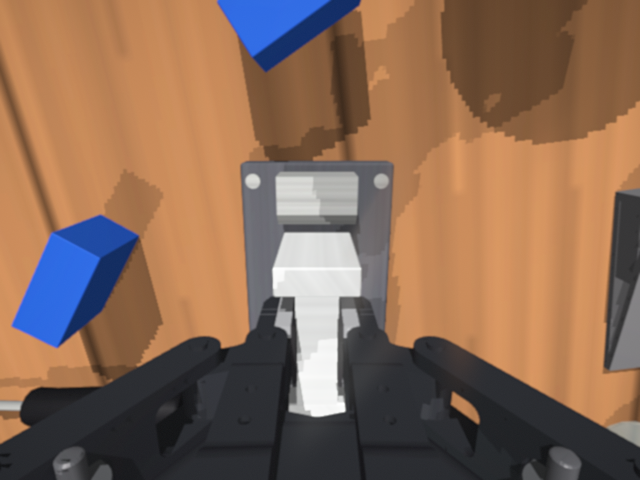

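>>> servo_tool(
  rows=[
    [[0.01,0.1,-0.4],0,1],
    [[0,0,-0.6],0,1],
    [[0,0,-0.6],0,1],
    [[0,0,-0.5],0,1],
    [[0,0,-0.4],0,1],
  ],
)

```text
clock: 19.32
eef_pos: [588.8, 79.1, 65.9]
tcp_rot: [-3.141, 0.0, 1.441]
contact_force: [0.1, 0.3, -1.3]
opening: 0.157
```

>>> servo_tool(
  rows=[
    [[0,0,0],0,1],
    [[0,0,0],0,1],
  ],
)

```text
clock: 19.48
eef_pos: [588.9, 79.2, 66.4]
tcp_rot: [-3.141, 0.0, 1.441]
contact_force: [0.0, 1.0, -1.1]
opening: 0.155
```

```bash
python3 look.py 16
```

```text
19.4833 [588.9  79.2  66.4] [-3.141  0.     1.441] 0.15491699516518445 [ 0.   1.  -1.1]
tcp gauge -0.17667215225555108 73.34947217758359
spacer top z 87.48624684978822 X [-12.64404559  13.67789163] Y [ 48.28587887 102.21911308]
anvil [-19.5   0.3  19.7] [100.5 120.8]
```

View pics/s16.png

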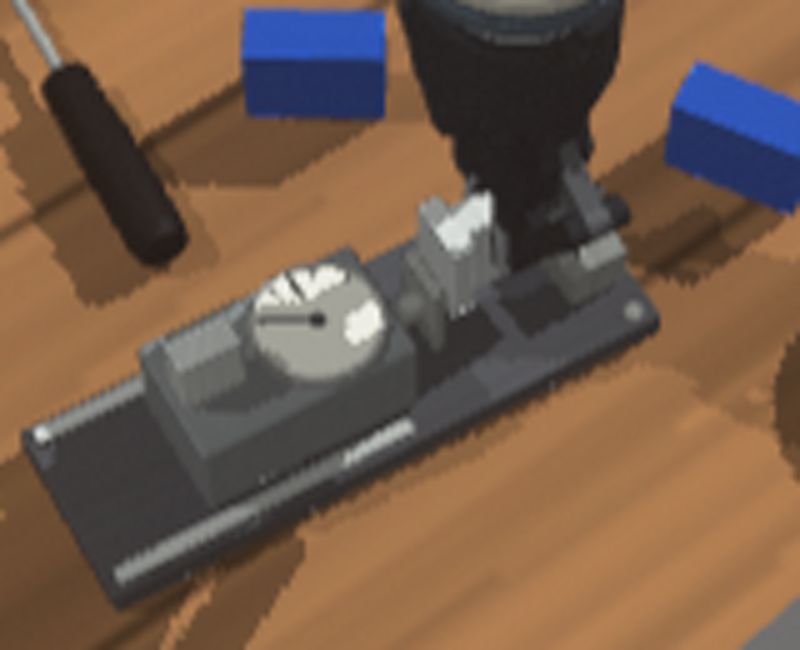

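In place with the underside at 43.5 and the needle still free. Pressing the plunger back gently.

>>> servo_tool(
  rows=[
    [[-0.02,-0.15,0],0,1],
    [[-0.02,-0.15,0],0,1],
    [[-0.02,-0.15,0],0,1],
    [[-0.02,-0.15,0],0,1],
    [[0,0,0],0,1],
  ],
)

```text
clock: 20.0
eef_pos: [588.7, 73.4, 67.1]
tcp_rot: [3.141, -0.001, 1.44]
contact_force: [-0.6, 5.4, 0.6]
opening: 0.156
```

>>> servo_tool(
  rows=[
    [[-0.01,-0.1,0],0,1],
    [[-0.01,-0.1,0],0,1],
    [[0,0,0],0,1],
    [[0,0,0],0,1],
  ],
)

```text
clock: 20.33
eef_pos: [588.5, 71.8, 67.1]
tcp_rot: [3.141, -0.001, 1.44]
contact_force: [-0.2, 7.2, 0.4]
opening: 0.158
```

```bash
python3 look.py 17
```

```text
20.3333 [588.5  71.8  67.1] [ 3.141e+00 -1.000e-03  1.440e+00] 0.15761938848930648 [-0.2  7.2  0.4]
tcp gauge 0.34713209628357783 66.008848760703
spacer top z 88.28286104303501 X [-12.2025714   14.14965255] Y [40.89345078 94.92833804]
anvil [-19.4   0.   19.7] [100.3 120.7]
```

View pics/s17.png

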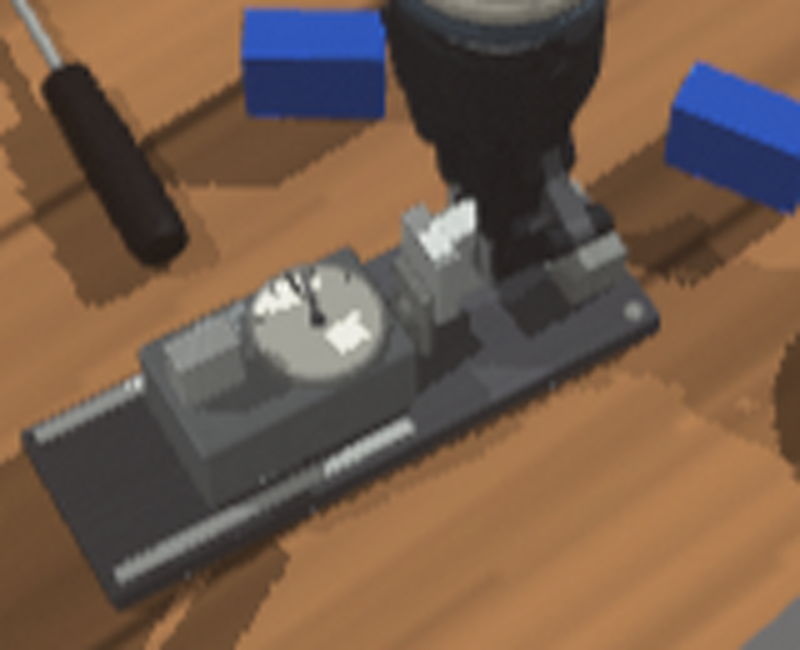

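The needle is just past the middle line, at about 5 mm of travel, with 7 N on the wrist. That agrees with the spacer's end being about 1 mm clear of the anvil. One more millimetre back, then down.

>>> servo_tool(
  rows=[
    [[-0.01,-0.09,0],0,1],
    [[0,0,0],0,1],
    [[0,0,-0.4],0,1],
    [[0,0,-0.4],0,1],
    [[0,0,0],0,1],
  ],
)

```text
clock: 20.85
eef_pos: [588.8, 71.1, 58.8]
tcp_rot: [3.14, -0.001, 1.441]
contact_force: [1.8, 7.6, -3.5]
opening: 0.155
```

```bash
python3 look.py 18
```

```text
20.85 [588.8  71.1  58.8] [ 3.140e+00 -1.000e-03  1.441e+00] 0.15502968301580564 [ 1.8  7.6 -3.5]
tcp gauge 0.7865383076385702 65.30776703839014
spacer top z 79.93757238516282 X [-11.79033466  14.57503585] Y [40.03804937 94.16513109]
anvil [-19.4   0.1  19.7] [ 94.1 120.8]
```

View pics/s18.png

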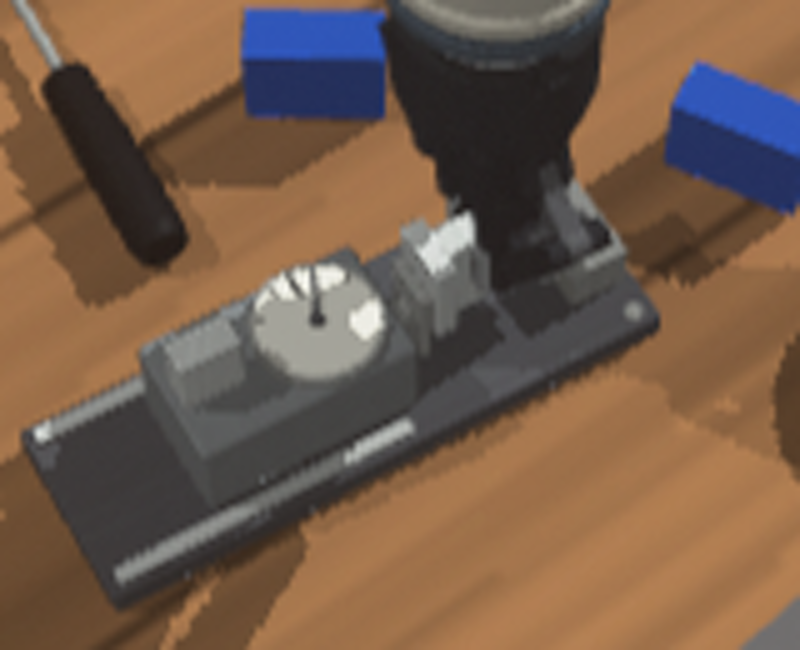

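View pics/w18.png

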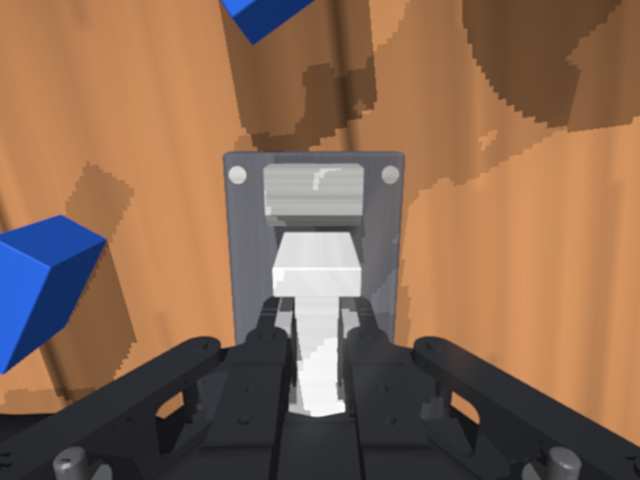

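The needle has moved slightly further (about 5.8 mm of travel). The spacer is clear of the anvil face by about 1–2 mm and centred in x to within about 1.4 mm. Continuing down (21 mm to the bed).

>>> servo_tool(
  rows=[
    [[-0.1,0.01,-0.4],0,1],
    [[0,0,-0.4],0,1],
    [[0,0,-0.4],0,1],
    [[0,0,0],0,1],
  ],
)

```text
clock: 21.28
eef_pos: [587.8, 71.2, 46.7]
tcp_rot: [3.14, -0.001, 1.441]
contact_force: [2.3, 7.0, -3.3]
opening: 0.154
```

>>> servo_tool(
  rows=[
    [[0,0,-0.3],0,1],
    [[0,0,-0.3],0,1],
    [[0,0,0],0,1],
    [[0,0,0],0,1],
  ],
)

```text
clock: 21.62
eef_pos: [587.9, 71.1, 40.9]
tcp_rot: [3.14, -0.001, 1.441]
contact_force: [2.7, 7.6, -3.9]
opening: 0.159
```

```bash
python3 look.py 19
```

```text
21.6167 [587.9  71.1  40.9] [ 3.140e+00 -1.000e-03  1.441e+00] 0.15904169828392264 [ 2.7  7.6 -3.9]
tcp gauge -0.17043122398094 65.2720889869793
spacer top z 62.02009935213097 X [-12.74580152  13.66194767] Y [40.14536745 94.13106245]
anvil [-19.5   0.   19.7] [ 94.  120.7]
```

View pics/s19.png

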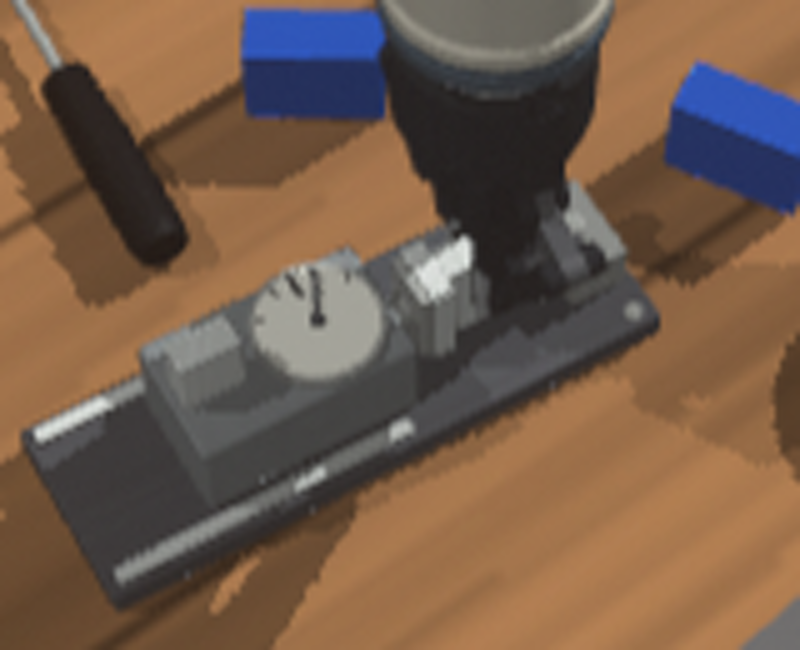

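The spacer is past the anvil's lead-in, with 3 mm to the bed.

>>> servo_tool(
  rows=[
    [[0,0,-0.1],0,1],
    [[0,0,-0.1],0,1],
    [[0,0,-0.05],0,1],
    [[0,0,0],0,1],
    [[0,0,0],0,1],
  ],
)

```text
clock: 22.13
eef_pos: [588.0, 71.2, 38.8]
tcp_rot: [3.14, -0.001, 1.441]
contact_force: [1.9, 6.8, 1.2]
opening: 0.154
```

>>> servo_tool(
  rows=[
    [[0,0,-0.05],0,1],
    [[0,0,0],0,1],
    [[0,0,0],0,1],
  ],
)

```text
clock: 22.38
eef_pos: [588.0, 71.2, 38.3]
tcp_rot: [3.14, -0.001, 1.441]
contact_force: [1.5, 6.9, 2.0]
opening: 0.15
```

It's on the bed. I won't let the spring snap it home: I'll ease it to the anvil in the grip first.

>>> servo_tool(
  rows=[
    [[0.01,0.05,-0.02],0,1],
    [[0,0.05,0],0,1],
    [[0,0,0],0,1],
    [[0,0,0],0,1],
  ],
)

```text
clock: 22.72
eef_pos: [588.1, 72.1, 38.2]
tcp_rot: [3.14, -0.001, 1.441]
contact_force: [0.8, 6.1, 1.8]
opening: 0.156
```

>>> servo_tool(
  rows=[
    [[0.01,0.05,0],0,1],
    [[0,0,0],0,1],
    [[0,0,0],0,1],
  ],
)

```text
clock: 22.97
eef_pos: [588.2, 72.5, 38.1]
tcp_rot: [3.14, -0.001, 1.441]
contact_force: [1.8, 6.7, 2.4]
opening: 0.155
```

```bash
python3 look.py 20
```

```text
22.9667 [588.2  72.5  38.1] [ 3.140e+00 -1.000e-03  1.441e+00] 0.1545207582457112 [1.8 6.7 2.4]
tcp gauge -0.05262876825134566 66.65802839336857
spacer top z 59.26999941036679 X [-12.6272632   13.82137859] Y [41.61822262 95.53146111]
anvil [-19.5   0.1  19.7] [ 95.3 120.9]
```

View pics/s20.png

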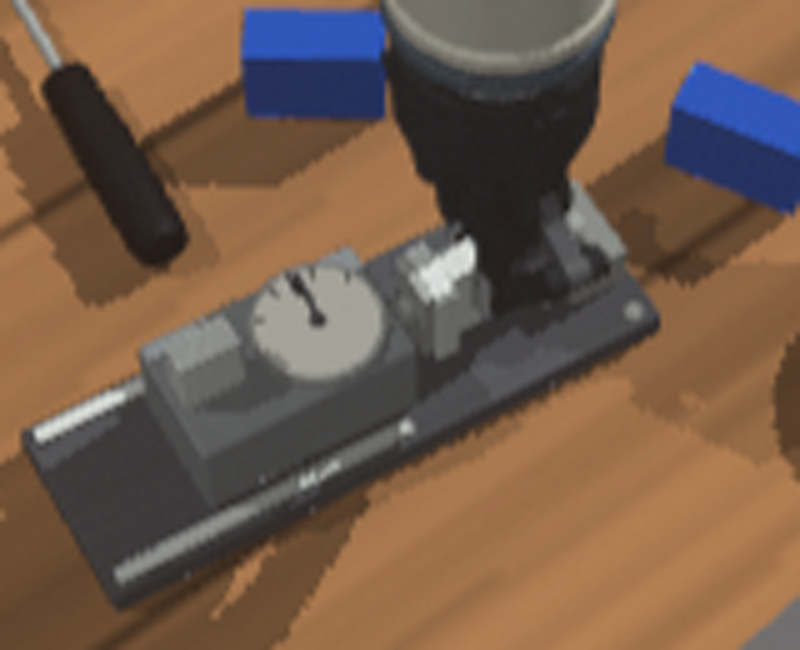

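The needle has come back nearly onto the long middle line. A little more, until the anvil takes the load.

>>> servo_tool(
  rows=[
    [[0.01,0.04,0],0,1],
    [[0,0,0],0,1],
    [[0,0,0],0,1],
  ],
)

```text
clock: 23.32
eef_pos: [588.2, 72.8, 38.1]
tcp_rot: [3.14, -0.001, 1.441]
contact_force: [1.2, 5.7, 2.2]
opening: 0.154
```

>>> servo_tool(
  rows=[
    [[0.01,0.04,0],0,1],
    [[0,0,0],0,1],
    [[0,0,0],0,1],
  ],
)

```text
clock: 23.57
eef_pos: [588.2, 73.0, 38.0]
tcp_rot: [3.14, -0.001, 1.441]
contact_force: [1.8, 5.8, 0.1]
opening: 0.156
```

>>> servo_tool(
  rows=[
    [[0.01,0.05,0],0,1],
    [[0,0,0],0,1],
    [[0,0,0],0,1],
  ],
)

```text
clock: 23.82
eef_pos: [588.2, 73.0, 37.9]
tcp_rot: [3.14, -0.0, 1.441]
contact_force: [2.2, 0.6, 4.2]
opening: 0.157
```

>>> servo_tool(
  rows=[
    [[0,0.05,0],0,1],
    [[0,0,0],0,1],
    [[0,0,0],0,1],
  ],
)

```text
clock: 24.07
eef_pos: [588.1, 73.0, 37.9]
tcp_rot: [3.14, 0.001, 1.441]
contact_force: [2.3, -2.8, 6.4]
opening: 0.156
```

```bash
python3 look.py 21
```

```text
24.0667 [588.1  73.   37.9] [3.140e+00 1.000e-03 1.441e+00] 0.15620052141341573 [ 2.3 -2.8  6.4]
tcp gauge -0.17522787204836857 67.17457308529076
spacer top z 59.05631324684772 X [-12.74767757  13.63714984] Y [42.11090201 96.01595226]
anvil [-19.4   0.   19.7] [ 95.8 120.8]
```

View pics/s21.png

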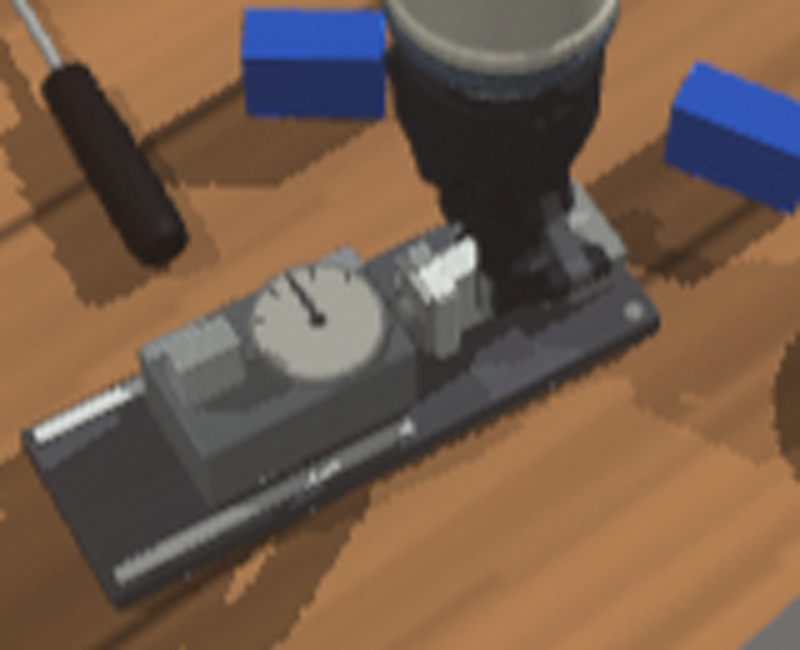

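The anvil has taken the load: the side force went from +5.8 to −2.8 N with the pose standing still. The needle is on the long line and the spacer top is at 59. Letting go and rising.

>>> servo_tool(
  rows=[
    [[0,0,0],0,2.5],
    [[0,0,0],0,3.5],
    [[0,0,0],0,4],
    [[0,0,0],0,4],
    [[0,0,0.5],0,4],
  ],
)

```text
clock: 24.58
eef_pos: [586.5, 73.6, 41.7]
tcp_rot: [-3.139, 0.001, 1.441]
contact_force: [0.1, 0.4, 0.3]
opening: 0.468
```

>>> servo_tool(
  rows=[
    [[0,0,1.5],0,4],
    [[0,0,2.5],0,4],
    [[0,0,3],0,4],
    [[0,0,3.5],0,4],
    [[0,0,3.5],0,4],
  ],
)

```text
clock: 25.0
eef_pos: [586.8, 73.6, 183.9]
tcp_rot: [-3.14, 0.0, 1.441]
contact_force: [1.8, -0.4, -0.3]
opening: 0.471
```

>>> servo_tool(
  rows=[
    [[-0.4,-3.5,2],0,4],
    [[-0.4,-3.5,2],0,4],
    [[-0.4,-3.5,0],0,4],
    [[0,0,0],0,4],
    [[0,0,0],0,4],
  ],
)

```text
clock: 25.42
eef_pos: [575.3, -32.8, 223.3]
tcp_rot: [3.141, -0.0, 1.438]
contact_force: [0.6, 0.7, 0.5]
opening: 0.468
```

```bash
python3 - <<'E'
from g import *
s=r.sense();d=eyes.grab_frame("wrist");save(d,"w22.png",(210,0,430,330),2.4)
print(s["clock"],s["eef_pos"].round(1),s["contact_force"].round(1),s["opening"])
M=cam2world(d,s);P=cloud(d,M);Z=P[:,:,2];q=P[:,:,:2]-org;X=q@px;Y=q@ax
for n,c,z0 in(("spacer",(abs(X)<20)&(Y>35.5)&(Y<98),59),("tab",(abs(X)<10)&(Y<-40),90)):
    m=c&(abs(Z-z0)<1.3);Q=np.c_[X[m],Y[m]].astype(np.float32);print(n,m.sum(),cv2.minAreaRect(Q),np.median(Z[m]).round(1))
e=eyes.grab_frame("top");Mt=cam2world(e);Pt=cloud(e,Mt)
m=(abs(Pt[:,:,2]-49)<3)&(abs(Pt[:,:,0]-498)<50)&(abs(Pt[:,:,1]+347)<50);print("master top view",m.sum(),cv2.minAreaRect(Pt[m][:,:2].astype(np.float32)))
save(e,"t22.png")
E
```

```text
25.4167 [575.3 -32.8 223.3] [0.6 0.7 0.5] 0.46844775113285847
spacer 2133 ((0.39298343658447266, 65.73446655273438), (59.71154022216797, 27.810205459594727), 89.77337646484375) 59.0
tab 590 ((0.44013023376464844, -58.05912780761719), (25.74491310119629, 13.4872465133667), 89.41403198242188) 90.1
master top view 221 ((497.5994567871094, -346.334716796875), (61.215309143066406, 26.226980209350586), 82.04503631591797)
```

View pics/w22.png

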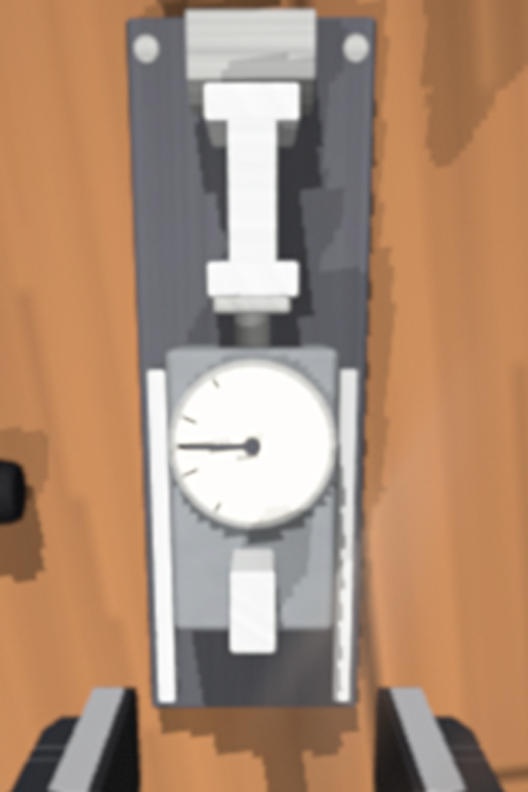

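View pics/t22.png

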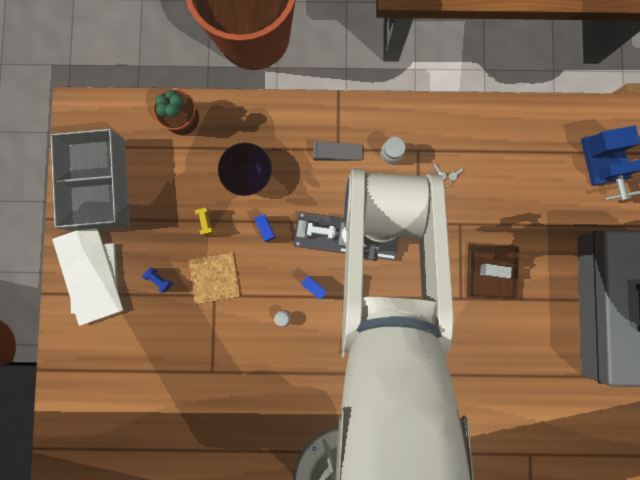

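The needle is on the middle line, the spacer is home and straight, the head is where it was set (tab at −58.1 mm before and after), and the master is upright in the tray. The bystanders are where they were. Handing in.

```bash
python3 -c "
from rig import r
print(r.sign_off())"
```

```text
the job is handed in; nothing more can be done
None
```

I finished the job and handed it in at about 25.5 s on the robot's clock; no verdict was reported.

**What I did**
- I slid the head up by its tab until the master was home and the needle stood on the long middle line, then let go.
- I stood the master in the tray and released it only once its weight was off the wrist.
- I lowered the spacer between plunger and anvil with the plunger pressed back about 5–6 mm (about 7 N), and set it on the bed. I then eased it against the anvil in the grip before letting go, so the spring did not snap it home.

**Last checks**
- **Needle:** on the long middle line.
- **Head:** its tab measured at gauge y −58.1 mm both after setting and at the end, so the setting did not shift.
- **Spacer:** about 0.4 mm off the axis, under 0.01 rad askew, top at 59.0 mm.
- **Master:** measured once let go, about 1 mm from the tray centre, with its top at 49 mm. The final top view puts it within about 1.5 mm of there.
- **Bystanders:** none appears moved in the final top view. The arm hid the screwdriver there, but the last scene view, taken just before I let the spacer go, shows it in place.

**A disagreement:** positions from the camera read about 0.7–1 mm high along the gauge, for example spacer centre 65.7 against 65 and head about 19.9 against 19. The needle and the force at the anvil both showed the spacer fully home, so I took this as a calibration offset.

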